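# Gauge a lead screw with its pitch comb

## Task

Check the thread of the lead screw: pick up the pitch comb whose teeth match it (the wide-toothed one, lying flat) and set it down on the slanted rest with its teeth at the low side, so that you can let go and take it again by its back edge. Then lower it teeth down between the forks onto the middle of the screw so that every tooth is fully home in a groove and it sits flat and upright, and let go. Do not drop the comb, and leave the other comb and everything else where they are.

Things in the scene. Friction and masses are not known exactly. Their poses are not given: they have to be found in the camera images.
- comb_wide: wide-toothed steel pitch comb, loose, 0.2 to 0.35 kg: flat plate 150 (x) x 44 (y) x 10 (z) mm with 6 teeth on its -y edge (49.5 mm wide with teeth: y = -27.5 to 22 mm). Origin: middle of the plate's underside. x along it, y from the teeth to the plain back edge, z out of the upper face. Starts flat on the bench, left of the robot, teeth towards the robot's right, turned up to 0.3 rad
- comb_wide_edge (a point): point on that comb at (0, -22, 5) mm in its frame: middle of the root line of its teeth, at half thickness. Teeth: pitch 12 mm, at x = -30, -18, -6, 6, 18, 30 mm, 5.5 mm high, 7.5 mm wide at the root, 2 mm at the tip, as thick as the plate
- comb_fine: the other steel comb: same plate and frame, but 9 finer teeth of 8 mm pitch, 4 mm high. It does not fit the screw and must stay where it lies. The combs lie side by side, either one nearer the middle of the bench
- rest: aluminium rest, fixed: base 150 (x) x 84 (y) x 10 mm with cheeks at x = -70..-46 and 46..70 mm; open between them for fingers. Their faces slope at 45 degrees, down towards -y, and end at the low side in a flared lip 11 mm high square to the slope. A comb's face lies on the slopes, the ends of its toothed edge on the lips, its teeth hang free between. Origin: under the base's middle, z up
- rest_seat (a point): middle of the plate (half thickness) of a comb lying home on the rest, 92 mm above the bench. The comb's x is then the rest's x, its y points up the slope (half +y of the rest, half up), its z square out of the slope (half -y, half up)
- stand: grey stand, fixed: base 176 (x) x 84 (y) x 10 mm carrying a horizontal steel lead screw along x between two forked pedestals at x = -70..-56 and 56..70 mm. Each fork has an upright slot 12 mm wide at y = 0 that keeps a seated comb upright: floor 65 mm above the bench, flared from 83 mm to 26 mm wide at its top at 92 mm; open along x. Origin: under the base's middle, z up
- stand_top (a point): middle of the screw's top line, on a crest, 68 mm above the bench; a seated comb's root line lies at this height, its back edge at 112 mm, either end first. Screw: diameter 44 mm, pitch 12 mm, crests 3.5 mm wide on the top line at x = 0, +-12, +-24, +-36, +-48 mm of the stand; grooves between them 8.5 mm wide at the mouth, 6.5 mm deep
- grease_pot: bystander: white grease pot with a screw lid, 69 mm across, 54 mm high; origin under its middle
- cylinder_10: bystander: pneumatic cylinder standing upright, 61 x 61 x 114 mm; origin under its middle
Not all that is in view belongs to the job. What is shaped like the stand but brown is not meant.

How it is judged:
On the way:
1. the wide-toothed comb lies on the slanted rest with its teeth at the low side, within 20 mm of its place, let go of (distance between comb_wide_edge and rest_seat below 0.042 m and distance between comb_wide and rest_seat below 0.025 m and angle between comb_wide's own y axis and vertical between 0.65 and 0.92 rad and angle between the x axis of comb_wide and the x axis of rest, either way round below 0.15 rad and contact force between the fingers and comb_wide below 0.1 N), for 0.2 s.
At the end, for the whole second after the job is handed in: The wide comb stands at rest, let go of, teeth down in the thread: root line within 2 mm of the crest line in height, along the screw within 0.04 rad, upright within 0.15 rad, its middle within 18 mm along and 6 mm across of the middle of the screw (z of comb_wide_edge in the frame of stand between 0.065 and 0.0702 m and x of comb_wide_edge in the frame of stand between -0.018 and 0.018 m and y of comb_wide_edge in the frame of stand between -0.006 and 0.006 m and angle between the x axis of comb_wide and the x axis of stand, either way round below 0.04 rad and angle between comb_wide's own y axis and vertical below 0.15 rad and linear speed of comb_wide below 0.02 m/s); the robot touches nothing.
It fails at once if the other comb or a bystander is moved by more than 30 mm (distance of any of comb_fine, grease_pot, cylinder_10 from where it was at the start of the episode above 0.03 m).
It fails at once if the comb is dropped (falls faster than 0.6 m/s with no finger on it) (linear speed of comb_wide above 0.6 m/s and contact force between the fingers and comb_wide below 0.1 N).
It also fails if it takes over 58 s, if anything falls off the work surface, if the arm or the gripper's body presses on something with over 40 N, if the wrist force passes 120 N, or if a joint passes its speed limit or range.

## Robot

A 6-joint arm with a two-finger parallel gripper is mounted at the origin on a cart in front of the work surface, level with it; the furniture and walls round the work are solid. World frame = base frame: x ahead of the robot, y to its left, z up, the work surface at z = 0. Lengths are in m, angles in rad, forces in N, time in s.
With the tool pointing down it reaches from about 0.25 to 0.8 m from the base axis. Payload 3.9 kg.
Tool frame: the origin (TCP) lies at the very end of the fingers, on their centre line; the grasp point (between the pads) lies 19 mm behind it; y points along the fingers, x is the direction in which the jaws open and shut, and the axes are right-handed (so a half turn about y gives the same grasp; the last joint's range is limited). The gripper opens to 85 mm and grips with 20 to 120 N. Pads are 22 mm wide; open, the fingers measure 114 mm over their backs; the gripper's body (76 mm by 85 mm) begins 54 mm behind the grasp point. The pads swing forward as they close: fully open they stand 13 mm farther back than shut.
Start: joints at [-1.146, 0.26, -0.138, 1.173, 0, 1.571], TCP at [0.216, -0.478, 0.231] pointing down, gripper open.
Joint ranges: [-2.78, 2.78], [-0.83, 1.72], [-1.28, 1.37], [-1.9, 2.12], [-1.57, 1.48], [-3.14, 3.14]. Speed limits (rad/s): [2.57, 2.57, 3.14, 3.14, 3.14, 3.14].

## Interface

Orientations are given as a unit quaternion [x, y, z, w].
In Python, from station import arm, cams, recognise, masks_of gives the robot as it stands. The module is installed in compiled form; this text tells all that it offers.
- The arm moves only by the tool apply_moves, never from a script. Its argument "series" is one flat list of numbers, 7 for each row, row after row: the turn, a rotation vector about the tool's x, y, z in rad, then the shift along the tool's x, y, z in m, then the gripper command: -1 is shut, 1 is fully open, values between are in proportion. A call has 1 to 12 rows; each row is the pose to reach, as a shift and turn from the pose commanded when the call began, along the tool's axes at that moment; what a row does not reach only later rows make up. A row lasts 1/12 s, in which the tool goes at most 41.7 mm and 7.16 degrees, less where a joint would pass 70% of its speed; a pose out of reach is approached as far as the arm can. A call with a gripper value outside its range is refused whole. The fingers move at their own pace and stop on an object; "grip_force" is the grip in N (left out, the last holds). Time passes only in rows, so rows that repeat a pose let the fingers close. It gives the time, the measured TCP pose, the force and the opening at its end, in the units of the state.
- arm.state(): the state, without advancing time (a new reading comes with each control period).
- cams.grab_frame(name): name is "side" or "top" or "wrist"; returns (picture, depth): 400x640x3 uint8, red, green, blue; 400x640 float32, m along the optical axis (not along the pixel's ray), 0 where there is no reading.
- cams.camera_model(name): a dict with "intrinsics" (3x3 intrinsics, pixels), "k1" (the pictures are not rectified: a ray, as slopes to the right and down, at radius r is drawn at 1 + k1 r^2 times it, then the intrinsics apply), "T" (4x4, takes a point from camera to world coordinates); the wrist camera has in their place "tool_from_camera" (4x4, takes a point from camera to tool coordinates, whose origin is the TCP and whose axes are the tool frame's). Camera axes: x right, y down, z forward; pixel columns grow to the right and rows downward; lengths in m; the calibration is good to about 2 mm. A picture is of the moment at which its call begins: read the wrist's pose just before it. camera_model takes no time and is no camera call.
- arm.finish_job(): hands the job in, once; it reports no verdict.
Trained networks look in the newest picture that a camera, given by its name, has taken for a name from the list of things; names that differ only in an ending like _2 or _b are one class to them, and where a whole thing is asked for, a point or a joint stands for the part that bears it (a point fixed in the world has none). Each returns a list of dicts, best first, with "p" (0 to 1); they miss things now and then, are a little off and sometimes report something else, mostly with a low value. They report only what shows in the picture. A call takes as long as a camera call. They do not tell look-alikes from the thing itself.
- recognise(camera, label): "xyz" ([x, y, z] in m, in world coordinates, good to about 4 mm: the middle of the surface that is visible of it).
- masks_of(camera, label): "pixels" (400x640 bool, what is visible of it).
The state is a dict: "t": time; "joint_pos": joint angles; "dq": joint speeds; "joint_torque": joint torques, N m; "tool_pos": TCP position; "tool_rot": TCP orientation; "ft_force": force on the tool from outside, world axes, zero at the start; "wrist_torque": the same for the moment, N m; "width": finger opening in m.
Only numpy, scipy, OpenCV 4.12 (cv2) and the standard library are available. Lean on these libraries where they do the work, as an engineer would, in place of code of your own. Each camera call takes 0.05 s, during which the arm holds its last target.

## Working session

There is one attempt and no reset: what is moved stays moved. The work goes in short steps, Python scripts to look and compute and a tool call to move; the robot and the scene stay as the last step left them, time stands still between calls to the robot, and variables do not carry over. Pictures are saved under pics/ and viewed, and the job is handed in when it is done.

Besides the shell and the picture viewer there is one more tool, called after "Request:" as name(argument=value, ...) on one line, values as JSON. apply_moves: Moves the arm, as the interface text tells. Its arguments: {"type":"object","properties":{"series":{"type":"array","items":{"type":"number"}},"grip_force":{"type":"number"}},"required":["series"]}

```bash
ls; mkdir -p pics; python3 - <<'E'
from station import arm,cams
import cv2,json
print(arm.state())
for n in ["side","top","wrist"]:
    p,d=cams.grab_frame(n); cv2.imwrite(f"pics/{n}0.png",p[:,:,::-1]); print(n,cams.camera_model(n))
E
```

```text
pics
{'t': 0.0, 'joint_pos': array([-1.14597010e+00,  2.60711708e-01, -1.39418852e-01,  1.17264414e+00,
        4.14621209e-05,  1.57079749e+00]), 'dq': array([-0.00193034, -0.00058779,  0.0022321 ,  0.00028473, -0.00108901,
        0.00035716]), 'joint_torque': array([ 4.29339880e-04, -4.05677569e+01,  2.53922313e+01,  1.86866848e-02,
       -9.56400390e-05, -2.23455567e-05]), 'tool_pos': array([ 0.21611631, -0.4777061 ,  0.23043151]), 'tool_rot': array([-0.59378016,  0.38393279, -0.38277319,  0.59456321]), 'ft_force': array([ 0.06684297, -0.89091833,  0.00526982]), 'wrist_torque': array([0.01059847, 0.02989197, 0.00896829]), 'width': 0.0856286303797353}
side {'intrinsics': array([[371.52678464,   0.        , 310.7876433 ],
       [  0.        , 371.52678464, 199.13269903],
       [  0.        ,   0.        ,   1.        ]]), 'k1': -0.011829602203823859, 'T': array([[-0.97177708, -0.15304286,  0.17951934,  0.315661  ],
       [-0.23481049,  0.55444457, -0.79840795,  1.04459544],
       [ 0.02265711, -0.81802757, -0.57473259,  0.83008395],
       [ 0.        ,  0.        ,  0.       
[... 433 characters left out ...]
-01, -9.94105231e-01,
         1.34641318e+00],
       [ 0.00000000e+00,  0.00000000e+00,  0.00000000e+00,
         1.00000000e+00]])}
wrist {'intrinsics': array([[313.17573739,   0.        , 321.26341076],
       [  0.        , 313.17573739, 201.26670473],
       [  0.        ,   0.        ,   1.        ]]), 'k1': -0.04944328882896331, 'tool_from_camera': array([[ 9.99999983e-01, -1.80817758e-04, -3.94651626e-05,
         1.31390504e-03],
       [-1.81252727e-05, -3.07896794e-01,  9.51419762e-01,
        -1.41934429e-01],
       [-1.84184785e-04, -9.51419745e-01, -3.07896792e-01,
         8.01378706e-02],
       [ 0.00000000e+00,  0.00000000e+00,  0.00000000e+00,
         1.00000000e+00]])}
```

View pics/top0.png

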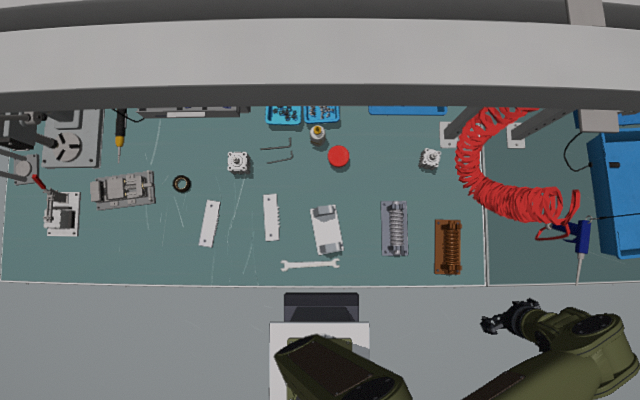

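View pics/side0.png

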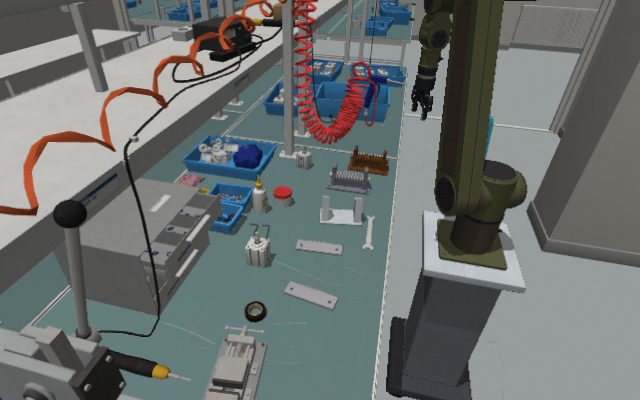

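View pics/wrist0.png

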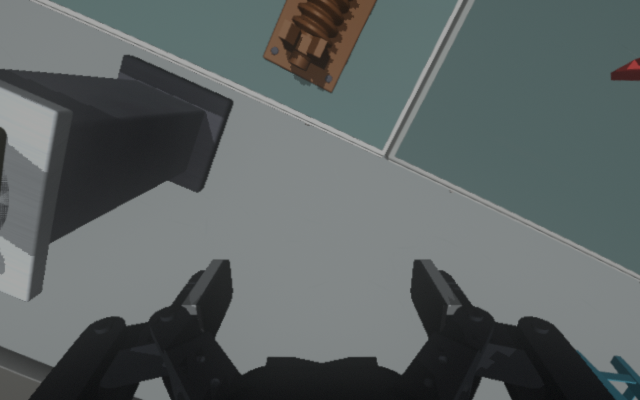

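```bash
cat > h.py <<'E'
import numpy as np,cv2
from scipy.spatial.transform import Rotation as R
from station import arm,cams,recognise,masks_of
def model(n,st=None):
    m=cams.camera_model(n); K=m["intrinsics"];k1=m["k1"]
    if n=="wrist":
        T=np.eye(4);T[:3,:3]=R.from_quat(st["tool_rot"]).as_matrix();T[:3,3]=st["tool_pos"];T=T@m["tool_from_camera"]
    else: T=m["T"]
    return K,k1,T
def rays(uv,M):
    K,k1,T=M; uv=np.atleast_2d(np.asarray(uv,float))
    xd=(uv-[K[0,2],K[1,2]])/[K[0,0],K[1,1]]; x=xd.copy()
    for _ in range(30): x=xd/(1+k1*(x**2).sum(1,keepdims=True))
    return T[:3,3],np.c_[x,np.ones(len(x))]@T[:3,:3].T
def atz(uv,M,z):
    o,d=rays(uv,M); return o+d*((z-o[2])/d[:,2])[:,None]
def bydepth(uv,dep,M):
    o,d=rays(uv,M); return o+d*np.asarray(dep)[:,None]
def proj(P,M):
    K,k1,T=M; p=(np.atleast_2d(P)-T[:3,3])@T[:3,:3]; x=p[:,:2]/p[:,2:]; x=x*(1+k1*(x**2).sum(1,keepdims=True))
    return x*[K[0,0],K[1,1]]+[K[0,2],K[1,2]]
E
python3 - <<'E'
from h import *
p=cv2.imread('pics/top0.png')
cv2.imwrite('pics/c1.png',cv2.resize(p[180:285,190:470],None,fx=2.8,fy=2.8,interpolation=cv2.INTER_CUBIC))
p=cv2.imread('pics/side0.png')
cv2.imwrite('pics/c2.png',cv2.resize(p[140:320,240:420],None,fx=3.3,fy=3.3,interpolation=cv2.INTER_CUBIC))
for n in ("top","side"):
    cams.grab_frame(n)
    for l in ("comb_wide","comb_fine","rest","stand","grease_pot","cylinder_10"):
        print(n,l,[(np.round(a["xyz"],3).tolist(),round(a["p"],2)) for a in recognise(n,l)[:4]])
E
```

```text
top comb_wide [([0.482, 0.154, 0.011], 0.87)]
top comb_fine []
top rest [([0.441, -0.02, 0.01], 0.58)]
top stand [([0.387, -0.398, 0.015], 0.82), ([0.447, -0.233, 0.009], 0.69)]
top grease_pot [([0.68, -0.059, 0.054], 0.9)]
top cylinder_10 [([0.652, 0.251, 0.073], 0.64)]
side comb_wide [([0.487, 0.162, 0.01], 0.83), ([0.446, -0.221, 0.023], 0.2)]
side comb_fine [([0.463, 0.362, 0.011], 0.89)]
side rest [([0.44, -0.003, 0.01], 0.65)]
side stand [([0.39, -0.396, 0.032], 0.73), ([0.448, -0.222, 0.027], 0.6)]
side grease_pot [([0.674, -0.039, 0.05], 0.62), ([0.451, -0.221, 0.024], 0.27)]
side cylinder_10 [([0.651, 0.282, 0.057], 0.57)]
```

View pics/c1.png

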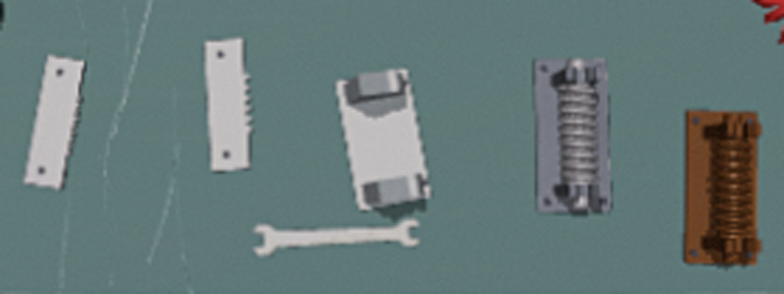

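View pics/c2.png

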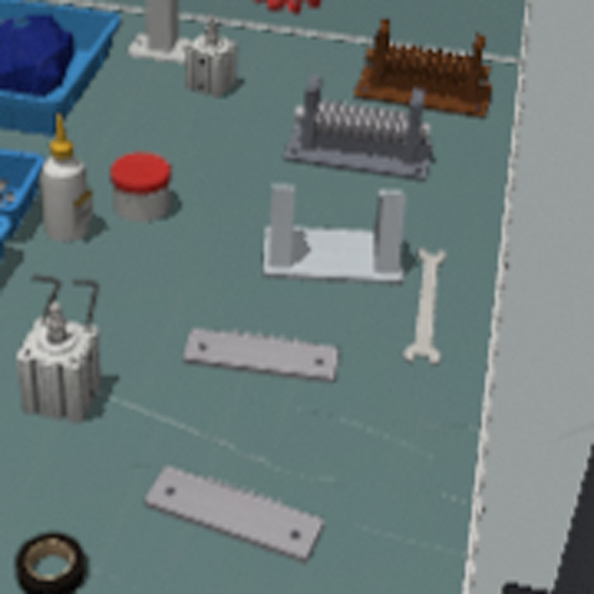

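```bash
cat >> h.py <<'E'
def delta(p1,R1,p0,q0):
    R0=R.from_quat(q0); 
    return np.round((R0.inv()*R1).as_rotvec(),4),np.round(R0.inv().apply(np.asarray(p1)-p0),4)
def go(p1,R1):
    s=arm.state(); rv,sh=delta(p1,R1,s["tool_pos"],s["tool_rot"]); print("rot",rv,"shift",sh,"rows",max(np.linalg.norm(rv)/.1249,np.linalg.norm(sh)/.0417))
def down(psi):  # tool y down, tool x at heading psi
    x=np.array([np.cos(psi),np.sin(psi),0]);y=np.array([0,0,-1.]);return R.from_matrix(np.c_[x,y,np.cross(x,y)])
E
python3 - <<'E'
from h import *
s=arm.state(); print(R.from_quat(s["tool_rot"]).as_matrix().round(3))
# joint1 atan2
print(np.arctan2(-.4777,.216))
st=s
for psi in (np.pi/2,-np.pi/2): go([0.47,0.1,0.33],down(psi))
E
```

```text
[[ 0.412  0.     0.911]
 [-0.911 -0.     0.412]
 [ 0.    -1.     0.   ]]
-1.1461420895090366
rot [ 0.     -2.7168  0.    ] shift [-0.4224 -0.0987  0.4694] rows 21.751801441152924
rot [-0.      0.4248  0.    ] shift [-0.4224 -0.0987  0.4694] rows 15.327095890018086
```

Request:
apply_moves(series=[0,0,0,0,-0.04,0,1,0,0,0,-0.02,-0.07,0.03,1,0,0,0,-0.05,-0.1,0.06,1,0,0,0,-0.08,-0.11,0.09,1,0,0,0,-0.11,-0.11,0.12,1,0,0,0,-0.14,-0.11,0.15,1,0,0,0,-0.17,-0.11,0.18,1,0,0,0,-0.2,-0.11,0.21,1])

```text
t: 1.52
tool_pos: [0.3189, -0.2255, 0.3417]
tool_rot: [-0.594, 0.383, -0.384, 0.594]
ft_force: [1.4, -0.5, -0.3]
width: 0.0853
```

```bash
python3 - <<'E'
from h import *
s=arm.state(); print(s["joint_pos"].round(3),s["tool_pos"],s["t"])
go([0.44,0.1,0.34],down(np.pi/2));go([0.44,0.1,0.34],down(-np.pi/2))
E
```

```text
[-6.160e-01 -1.000e-03 -1.630e-01  1.408e+00  0.000e+00  2.102e+00] [ 0.3188869  -0.22550963  0.34173329] 1.5167
rot [ 1.3000e-03 -2.7178e+00  1.5000e-03] shift [-0.2469  0.0017  0.2443] rows 21.75981364972687
rot [-0.0011  0.4238  0.0009] shift [-0.2469  0.0017  0.2443] rows 8.329493447908275
```

```bash
python3 - <<'E'
from h import *
go([0.36,0.06,0.33],down(np.pi/2))
E
```

```text
rot [ 1.3000e-03 -2.7178e+00  1.5000e-03] shift [-0.2434  0.0116  0.1549] rows 21.75981364972687
```

Request:
apply_moves(series=[0,-0.124,0,-0.02,0,0.013,1,0,-0.248,0,-0.04,0,0.026,1,0,-0.372,0,-0.06,0,0.039,1,0,-0.496,0,-0.08,0,0.052,1,0,-0.62,0,-0.1,0,0.065,1,0,-0.744,0,-0.12,0,0.078,1,0,-0.868,0,-0.14,0,0.091,1,0,-0.992,0,-0.16,0,0.104,1,0,-1.116,0,-0.18,0,0.117,1,0,-1.24,0,-0.2,0,0.13,1,0,-1.364,0,-0.22,0,0.143,1,0,-1.488,0,-0.243,0.01,0.155,1])

```text
t: 2.52
tool_pos: [0.361, 0.0593, 0.3327]
tool_rot: [0.697, 0.124, -0.121, -0.696]
ft_force: [1.5, 0.4, 0.1]
width: 0.0859
```

Request:
apply_moves(series=[0,-0.124,0,0,0,0,1,0,-0.248,0,0,0,0,1,0,-0.372,0,0,0,0,1,0,-0.496,0,0,0,0,1,0,-0.62,0,0,0,0,1,0,-0.744,0,0,0,0,1,0,-0.868,0,0,0,0,1,0,-0.992,0,0,0,0,1,0,-1.116,0,0,0,0,1,0,-1.23,0,0,0,0,1,0,-1.23,0,0,0,0,1,0,-1.23,0,0,0,0,1])

```text
t: 3.52
tool_pos: [0.3597, 0.0581, 0.3313]
tool_rot: [0.5, 0.5, -0.5, -0.5]
ft_force: [-0.4, -0.1, 0.6]
width: 0.0853
```

```bash
python3 - <<'E'
from h import *
import pickle
s=arm.state(); p,d=cams.grab_frame("wrist"); cv2.imwrite("pics/w1.png",p[:,:,::-1]); pickle.dump((s,p,d),open("w1.pkl","wb"))
print(s["joint_pos"].round(3),s["tool_pos"],s["t"])
for l in ("comb_wide","comb_fine","rest","stand"):
    r=masks_of("wrist",l); print(l,[(round(a["p"],2),int(a["pixels"].sum())) for a in r])
E
```

```text
[ 0.16  -0.046 -0.233  1.384  0.     0.162] [0.35967645 0.05811402 0.33133451] 3.5167
comb_wide [(0.97, 2386)]
comb_fine [(0.92, 2608)]
rest [(0.93, 5646)]
stand [(0.9, 5955), (0.85, 6973)]
```

View pics/w1.png

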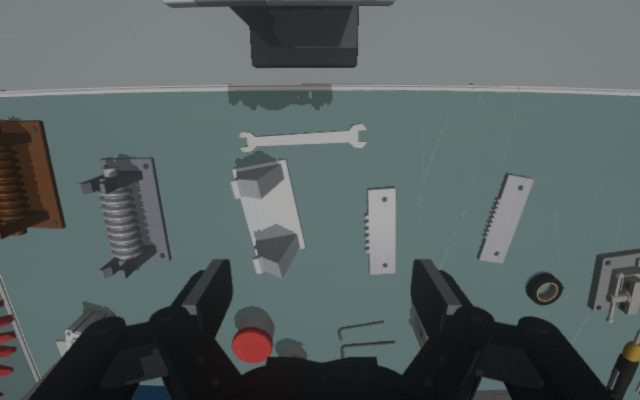

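```bash
python3 - <<'E'
import cv2
p=cv2.imread('pics/w1.png')
cv2.imwrite('pics/c3.png',cv2.resize(p[145:285,215:545],None,fx=2.4,fy=2.4,interpolation=cv2.INTER_CUBIC))
E
```

```text
(no output)
```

View pics/c3.png

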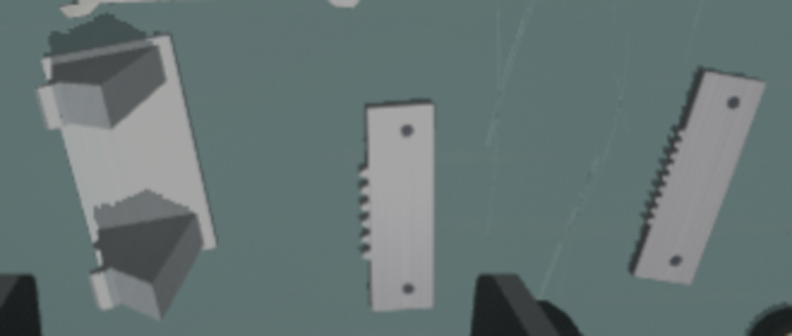

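```bash
python3 - <<'E'
from h import *
import pickle
s,p,d=pickle.load(open("w1.pkl","rb")); M=model("wrist",s)
for l in ("comb_wide","comb_fine","rest","stand"):
    for a in masks_of("wrist",l):
        m=a["pixels"]; v,u=np.nonzero(m&(d>0)); P=bydepth(np.c_[u,v],d[v,u],M)
        print(l,round(a["p"],2),m.sum(),len(u),P.mean(0).round(4),"z pct",np.percentile(P[:,2],[1,10,50,90,99]).round(4))
        if l.startswith("comb"):
            Q=P[:,:2][(P[:,2]<.016)&(P[:,2]>0.006)]; print(cv2.minAreaRect(Q.astype(np.float32)))
            pz=atz(np.c_[u,v],M,.01); print(cv2.minAreaRect(pz[:,:2].astype(np.float32)))
m=np.zeros((400,640),bool); m[100:110,400:640]=1
v,u=np.nonzero(m);P=bydepth(np.c_[u,v],d[v,u],M);print("bench z",P[:,2].mean(),P[:,2].std())
E
```

```text
comb_wide 0.97 2386 2376 [0.4818 0.1533 0.0092] z pct [0.002  0.0081 0.0094 0.0105 0.0113]
((0.48733359575271606, 0.1531214714050293), (0.15035156905651093, 0.04760468006134033), 2.51745343208313)
((0.485866904258728, 0.1519712209701538), (0.15189191699028015, 0.04876476898789406), 2.5763213634490967)
comb_fine 0.92 2608 2597 [0.4626 0.3536 0.0088] z pct [0.0006 0.0072 0.0092 0.0104 0.0112]
((0.4664657413959503, 0.3534804880619049), (0.04976465553045273, 0.15113961696624756), 80.1846694946289)
((0.4655078947544098, 0.35131576657295227), (0.052954863756895065, 0.15202172100543976), 80.12620544433594)
rest 0.93 5646 5621 [ 0.4452 -0.0197  0.0345] z pct [0.0068 0.0087 0.0109 0.084  0.0994]
stand 0.9 5955 5929 [ 0.3918 -0.3954  0.0276] z pct [0.0033 0.0081 0.0105 0.0605 0.083 ]
stand 0.85 6973 6955 [ 0.4432 -0.2297  0.0382] z pct [0.0008 0.0082 0.0427 0.0749 0.0915]
bench z 0.0028417107998727036 0.030441382795864003
```

```bash
python3 - <<'E'
from h import *
go([0.43,0.155,0.20],down(np.pi/2+.044))
E
```

```text
rot [-0.     -0.0432  0.    ] shift [ 0.0968  0.1313 -0.0704] rows 4.260635093953316
```

Request:
apply_moves(series=[0,-0.01,0,0.02,0.027,-0.015,1,0,-0.02,0,0.04,0.054,-0.03,1,0,-0.03,0,0.06,0.081,-0.045,1,0,-0.04,0,0.08,0.108,-0.06,1,0,-0.043,0,0.097,0.131,-0.07,1,0,-0.043,0,0.097,0.131,-0.07,1,0,-0.043,0,0.097,0.131,-0.07,1])

```text
t: 4.55
tool_pos: [0.4286, 0.1553, 0.1989]
tool_rot: [-0.488, -0.51, 0.513, 0.489]
ft_force: [-1.0, -0.0, -0.5]
width: 0.0856
```

```bash
cat > comb.py <<'E'
from h import *
import pickle,sys
nm=sys.argv[1]
s=arm.state(); p,d=cams.grab_frame("wrist"); cv2.imwrite(f"pics/{nm}.png",p[:,:,::-1]); pickle.dump((s,p,d),open(nm+".pkl","wb"))
print(s["joint_pos"].round(3),s["tool_pos"],s["t"])
M=model("wrist",s)
for a in masks_of("wrist","comb_wide"):
    m=a["pixels"]; v,u=np.nonzero(m&(d>0)); P=bydepth(np.c_[u,v],d[v,u],M)
    print(round(a["p"],2),m.sum(),np.percentile(P[:,2],[1,10,50,90,99]).round(4))
    pz=atz(np.c_[u,v],M,.01); print(cv2.minAreaRect(pz[:,:2].astype(np.float32)))
    Q=P[:,:2][(P[:,2]<.016)&(P[:,2]>0.006)]; print(cv2.minAreaRect(Q.astype(np.float32)))
E
python3 comb.py w2
```

```text
[ 0.348  0.163 -0.353  1.059 -0.     0.302] [0.42861171 0.15528037 0.19886468] 4.55
0.59 4858 [0.005  0.0084 0.0094 0.0104 0.0111]
((0.4859310984611511, 0.15258027613162994), (0.1501549482345581, 0.04883824288845062), 3.6182074546813965)
((0.48708388209342957, 0.15289010107517242), (0.14943291246891022, 0.049279943108558655), 4.030392169952393)
```

View pics/w2.png

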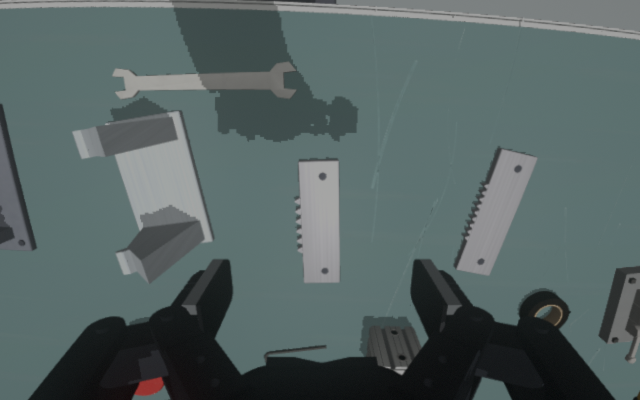

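```bash
python3 - <<'E'
from h import *
import pickle
for f in("w1","w2"):
    s,p,d=pickle.load(open(f+".pkl","rb")); M=model("wrist",s)
    g=cv2.cvtColor(p,cv2.COLOR_RGB2GRAY).astype(float)
    # comb region by projection
    c=np.array([0.4865,.1555]);th=.06
    def W(x,y): return [c[0]+x*np.cos(th)-y*np.sin(th),c[1]+x*np.sin(th)+y*np.cos(th),.01]
    def edge(pts,n):  # find gradient along normal
        out=[]
        for x,y in pts:
            ts=np.linspace(-.012,.012,97); L=np.array([W(x+n[0]*t,y+n[1]*t) for t in ts]); uv=proj(L,M).astype(np.float32)
            v=cv2.remap(g.astype(np.float32),uv[:,0].reshape(1,-1),uv[:,1].reshape(1,-1),cv2.INTER_CUBIC)[0]
            v=cv2.GaussianBlur(v.reshape(1,-1),(13,1),3)[0]
            k=np.argmin(np.diff(v)); out.append(L[k][:2])
        return np.array(out)
    b=edge([(x,22) for x in ()] or [(x,.022) for x in np.linspace(-.065,.06,15)],(0,1))
    t=edge([(x,-.022) for x in list(np.linspace(-.066,-.045,6))+list(np.linspace(.045,.062,6))],(0,-1))
    e0=edge([(-.075,y) for y in np.linspace(-.018,.018,8)],(-1,0)); e1=edge([(.075,y) for y in np.linspace(-.018,.018,8)],(1,0))
    for n,q in(("back",b),("front",t)):
        k=np.polyfit(q[:,0],q[:,1],1); print(f,n,"angle",k[0].round(4),"y at .487",np.polyval(k,.487).round(4),"res",np.std(q[:,1]-np.polyval(k,q[:,0])).round(5))
    print("ends",np.median(e0,0).round(4),np.median(e1,0).round(4))
E
```

```text
w1 back angle 0.0703 y at .487 0.1764 res 9e-05
w1 front angle 0.0674 y at .487 0.1337 res 0.00015
ends [0.4124 0.151 ] [0.5606 0.16  ]
w2 back angle 0.0738 y at .487 0.1767 res 0.00011
w2 front angle 0.0712 y at .487 0.1342 res 0.0002
ends [0.4126 0.1511] [0.5606 0.16  ]
```

```bash
cat > fit.py <<'E'
from h import *
from scipy.optimize import least_squares
def samp(g,L,M):
    uv=proj(L,M).astype(np.float32)
    return cv2.remap(g,uv[:,0].reshape(1,-1),uv[:,1].reshape(1,-1),cv2.INTER_CUBIC)[0],uv
def fit(views,segs,c,th,iters=6,rng=.012,verbose=True):
    """segs: list of (p0,p1,normal2d) in object frame, top edges; pose x,y,th"""
    for it in range(iters):
        A=[];B=[];tag=[]
        r=rng if it<3 else rng*.5
        for vi,(g,M,hide) in enumerate(views):
            for si,(p0,p1,n) in enumerate(segs):
                if (vi,si) in hide: continue
                p0=np.array(p0,float);p1=np.array(p1,float);n3=np.array([n[0],n[1],0.])
                Rz=R.from_rotvec([0,0,th]).as_matrix()
                for a in np.linspace(.08,.92,20):
                    q=p0+(p1-p0)*a; ts=np.linspace(-r,r,81)
                    L=(q+ts[:,None]*n3)@Rz.T+[c[0],c[1],0]
                    v,uv=samp(g,L,M)
                    if uv.min()<3 or (uv[:,0]>636).any() or (uv[:,1]>396).any(): continue
                    v=cv2.GaussianBlur(v.reshape(1,-1),(11,1),2.5)[0]
                    dv=np.abs(np.diff(v)); k=dv.argmax()
                    if dv[k]<1.5: continue
                    t=ts[k]; nw=Rz@n3; w=Rz@q
                    A.append([nw[0],nw[1],nw@np.array([-w[1],w[0],0])]); B.append(t); tag.append((vi,si))
        A=np.array(A);B=np.array(B)
        S=np.array([1,1,.06])
        x=least_squares(lambda x:(A*S)@x-B,np.zeros(3),loss="soft_l1",f_scale=.001).x*S
        res=A@x-B
        c=np.array([c[0]+x[0],c[1]+x[1]]);th+=x[2]
    if verbose:
        for t in sorted(set(tag)):
            i=[k for k in range(len(tag)) if tag[k]==t]; print(" ",t,len(i),"med res mm",np.round(-np.median(res[i])*1e3,2),"iqr",np.round(np.subtract(*np.percentile(res[i]*1e3,[75,25])),2))
    return c,th
E
python3 - <<'E'
from h import *
import pickle
s,p,d=pickle.load(open("w1.pkl","rb")); M=model("wrist",s)
pt,dt=cams.grab_frame("top"); pickle.dump((None,pt,dt),open("t1.pkl","wb"))
v,u=np.nonzero(d>0);P=bydepth(np.c_[u,v],d[v,u],M)
for n,c,r in(("rest",(.44,-.01),.11),("stand",(.445,-.225),.11)):
    k=(np.hypot(P[:,0]-c[0],P[:,1]-c[1])<r)&(P[:,2]>.0055)
    b=P[k&(P[:,2]<.0135)]; print(n,"base rect",cv2.minAreaRect(b[:,:2].astype(np.float32)))
    h=P[k&(P[:,2]>.02)]; print(" zmax",np.percentile(h[:,2],[90,99,100]).round(4), "hi",h[h[:,2]>np.percentile(h[:,2],97)].mean(0))
E
python3 - <<'E'
import cv2
import sys
sys.path.insert(0,'.')
p=cv2.imread('pics/w1.png')
cv2.imwrite('pics/c4.png',cv2.resize(p[140:290,75:315],None,fx=3.3,fy=3.3,interpolation=cv2.INTER_CUBIC))
E
```

```text
rest base rect ((0.42976999282836914, -0.023334641009569168), (0.11445725709199905, 0.19915367662906647), 87.5383071899414)
 zmax [0.4174 0.4222 0.4247] hi [0.34449268 0.02829102 0.4218874 ]
stand base rect ((0.45149704813957214, -0.2406286895275116), (0.17702530324459076, 0.08414404839277267), 1.5185343027114868)
 zmax [0.0851 0.0918 0.0934] hi [ 0.449031   -0.24337222  0.09166052]
```

View pics/c4.png

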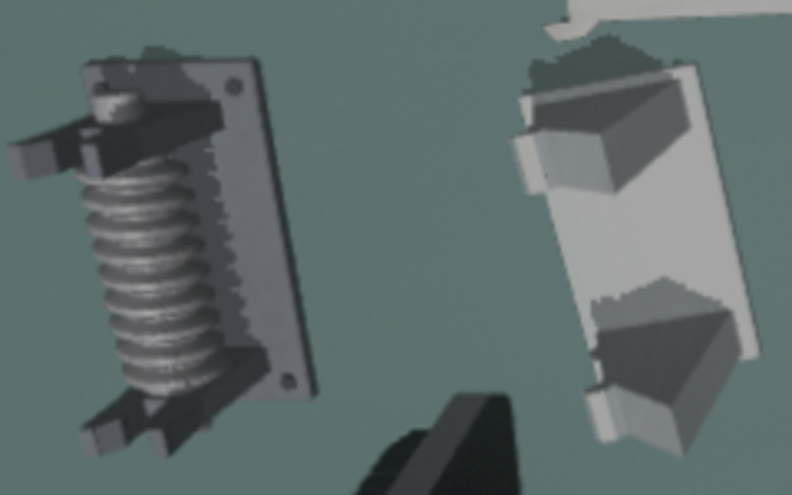

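```bash
python3 - <<'E'
from fit import *
import pickle
V={}
for f in("w1","w2","t1"):
    s,p,d=pickle.load(open(f+".pkl","rb")); M=model("top" if f=="t1" else "wrist",s); V[f]=(cv2.cvtColor(p,cv2.COLOR_RGB2GRAY).astype(np.float32),M,d)
    v,u=np.nonzero(d>0);P=bydepth(np.c_[u,v],d[v,u],M)
    for n,c,r in(("rest",(.445,-.02),.10),("stand",(.4515,-.2406),.105)):
        k=(np.hypot(P[:,0]-c[0],P[:,1]-c[1])<r)&(P[:,2]>.0065)&(P[:,2]<.0135)
        im=np.zeros((400,640),np.uint8); im[v[k],u[k]]=1
        nc,lab,st,_=cv2.connectedComponentsWithStats(im); j=1+st[1:,4].argmax(); kk=k&(lab[v,u]==j)
        print(f,n,kk.sum(),cv2.minAreaRect(P[kk][:,:2].astype(np.float32)))
        h=P[(np.hypot(P[:,0]-c[0],P[:,1]-c[1])<r)&(P[:,2]<.15)]; print("   zmax",np.percentile(h[:,2],[99,99.8]).round(4))
E
```

```text
w1 rest 2973 ((0.4471621513366699, -0.02411838248372078), (0.14991408586502075, 0.08461400866508484), 10.372920036315918)
   zmax [0.0977 0.1006]
w1 stand 2656 ((0.4515305757522583, -0.24134039878845215), (0.17633748054504395, 0.08394856005907059), 0.9857904314994812)
   zmax [0.0909 0.092 ]
w2 rest 6589 ((0.4467846751213074, -0.024166438728570938), (0.14995554089546204, 0.08574125915765762), 10.559013366699219)
   zmax [0.0981 0.1006]
w2 stand 2073 ((0.46420353651046753, -0.20236822962760925), (0.041147880256175995, 0.16471093893051147), 75.52330017089844)
   zmax [0.0176 0.0244]
t1 rest 653 ((0.4385768473148346, -0.024516843259334564), (0.13913746178150177, 0.08750034123659134), 10.722046852111816)
   zmax [0.0967 0.1011]
t1 stand 382 ((0.4477730095386505, -0.21562162041664124), (0.17362725734710693, 0.04069254919886589), 0.10718049854040146)
   zmax [0.0909 0.0943]
```

```bash
python3 - <<'E'
from h import *
import pickle
c=np.array([.447,-.0241,0]);Rr=R.from_rotvec([0,0,.1825])
for f in("w1","w2","t1"):
    s,p,d=pickle.load(open(f+".pkl","rb")); M=model("top" if f=="t1" else "wrist",s)
    v,u=np.nonzero(d>0);P=Rr.inv().apply(bydepth(np.c_[u,v],d[v,u],M)-c)
    k=(abs(P[:,0])>.048)&(abs(P[:,0])<.068)&(abs(P[:,1])<.06)&(P[:,2]>.03)&(P[:,2]<.13)
    Q=P[k]; w=Q[:,2]-Q[:,1]
    # histogram of c and plot y-z bins max z
    h,e=np.histogram(w,np.arange(.02,.12,.002)); print(f,[(round(a*1e3),b) for a,b in zip(e,h) if b>5])
    for y in np.arange(-.06,.06,.006):
        q=Q[(Q[:,1]>=y)&(Q[:,1]<y+.006)]
        if len(q)>2: print(round((y+.003)*1e3),len(q),(np.percentile(q[:,2],[5,50,95])*1e3).round(1), end=" | ")
    print()
E
```

```text
w1 [(20, np.int64(11)), (22, np.int64(12)), (24, np.int64(15)), (26, np.int64(13)), (28, np.int64(10)), (30, np.int64(13)), (32, np.int64(13)), (34, np.int64(11)), (36, np.int64(13)), (38, np.int64(10)), (40, np.int64(17)), (42, np.int64(14)), (44, np.int64(13)), (46, np.int64(13)), (48, np.int64(15)), (50, np.int64(11)), (52, np.int64(14)), (54, np.int64(16)), (56, np.int64(11)), (58, np.int64(19)), (60, np.int64(11)), (62, np.int64(15)), (64, np.int64(16)), (66, np.int64(18)), (68, np.int64(12)), (70, np.int64(17)), (72, np.int64(14)), (74, np.int64(20)), (76, np.int64(12)), (78, np.int64(17)), (80, np.int64(17)), (82, np.int64(15)), (84, np.int64(74)), (86, np.int64(388)), (88, np.int64(26)), (90, np.int64(26)), (92, np.int64(30)), (94, np.int64(34)), (96, np.int64(36)), (98, np.int64(37)), (100, np.int64(48)), (102, np.int64(32))]
-27 63 [73.7 75.9 77.9] | -21 133 [75.1 76.5 77.6] | -15 120 [72.  73.9 75.9] | -9 84 [74.8 77.7 80.7] | -3 85 [80.5 83.6 86.4] | 3 86 [87.  89.7 92.6] | 9 95 [92.5 95.6 98.4] | 15 193 [ 86.6  96.  101.2] | 21 239 [58.6 72.4 84.8] | 27 189 [31.1 44.8 55
[... 897 characters left out ...]
.4 77.4] | -15 306 [72.1 74.  76.4] | -9 65 [74.4 77.1 79.4] | -3 63 [80.4 83.1 86.4] | 3 76 [86.8 89.6 92.1] | 9 81 [92.8 95.6 98.1] | 15 761 [ 84.4  93.9 100.7] | 21 1063 [56.9 71.8 85.4] | 27 744 [31.5 43.8 56.9] | 33 3 [30.2 30.4 31.9] | 
t1 [(78, np.int64(10)), (80, np.int64(24)), (82, np.int64(41)), (84, np.int64(29)), (86, np.int64(20)), (88, np.int64(8)), (92, np.int64(9)), (94, np.int64(8)), (100, np.int64(7))]
-27 5 [40.5 75.8 77.8] | -21 25 [72.6 76.4 80.6] | -15 24 [72.8 75.5 81.4] | -9 24 [68.4 74.  77.9] | -3 24 [75.7 80.6 84.9] | 3 24 [82.4 86.6 91. ] | 9 24 [87.7 92.9 96.2] | 15 24 [ 95.9  99.2 102.8] | 21 23 [73.6 86.5 96.9] | 27 23 [41.4 55.2 68.3] | 33 8 [31.  38.2 41.5] |
```

```bash
python3 - <<'E'
from h import *
go([0.4868,0.1526,0.06],down(np.pi/2+.072)); go([0.4868,0.1526,0.015],down(np.pi/2+.072))
E
```

```text
rot [ 0.0014 -0.0284  0.0002] shift [-0.0047  0.1415 -0.0567] rows 3.6573086373820503
rot [ 0.0014 -0.0284  0.0002] shift [-0.0047  0.1865 -0.0566] rows 4.675207408047863
```

Request:
apply_moves(series=[0,-0.01,0,-0.001,0.02,-0.02,0.45,0,-0.02,0,-0.003,0.05,-0.04,0.45,0.001,-0.028,0,-0.005,0.08,-0.057,0.45,0.001,-0.028,0,-0.005,0.115,-0.057,0.45,0.001,-0.028,0,-0.005,0.14,-0.057,0.45,0.001,-0.028,0,-0.005,0.16,-0.057,0.45,0.001,-0.028,0,-0.005,0.175,-0.057,0.45,0.001,-0.028,0,-0.005,0.18,-0.057,0.45,0.001,-0.028,0,-0.005,0.18,-0.057,0.45], grip_force=40)

```text
t: 5.45
tool_pos: [0.4865, 0.152, 0.0204]
tool_rot: [-0.482, -0.517, 0.518, 0.482]
ft_force: [-0.5, 0.4, 0.6]
width: 0.062
```

```bash
python3 - <<'E'
from h import *
s=arm.state(); p,d=cams.grab_frame("wrist"); cv2.imwrite("pics/w3.png",p[:,:,::-1]); print(s["tool_pos"],s["joint_pos"].round(3))
p,d=cams.grab_frame("side"); cv2.imwrite("pics/s3.png",cv2.resize(p[200:330,240:430],None,fx=4,fy=4)[:,:,::-1])
go([0.4868,0.1526,0.0],down(np.pi/2+.072))
E
```

```text
[0.48645708 0.15200482 0.02035146] [ 0.303  0.422 -0.512  0.639  0.     0.232]
rot [ 0.0014 -0.0005  0.0005] shift [-0.      0.0217  0.0011] rows 0.521051853646522
```

View pics/w3.png

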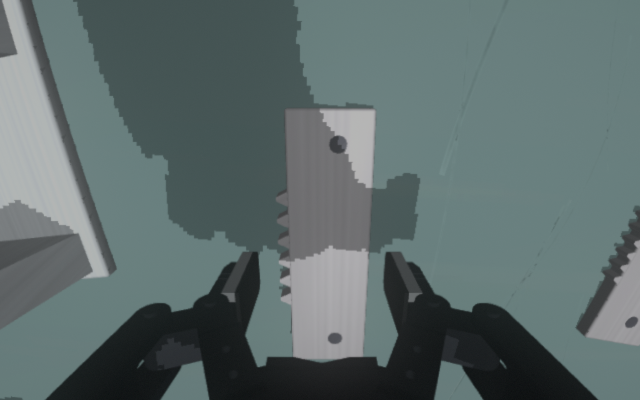

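View pics/s3.png

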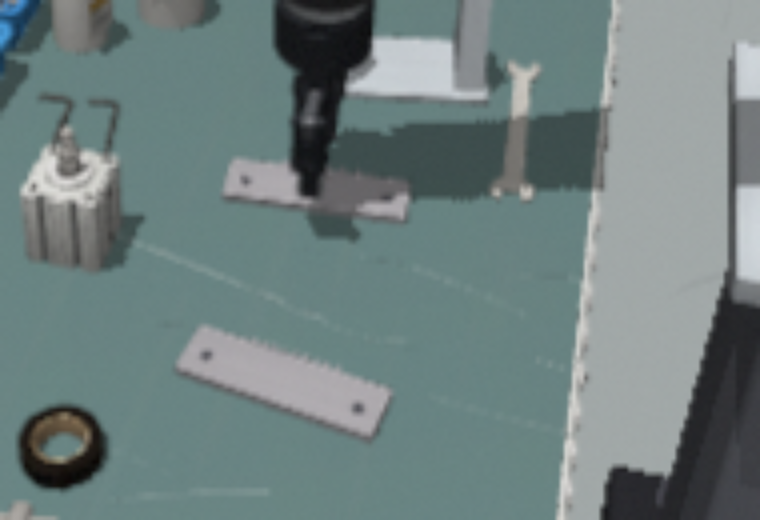

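Request:
apply_moves(series=[0,0,0,0,0.008,0,0.45,0,0,0,0,0.014,0,0.45,0,0,0,0,0.018,0,0.45,0,0,0,0,0.019,0,0.45])

```text
t: 5.88
tool_pos: [0.4862, 0.1526, 0.0007]
tool_rot: [-0.481, -0.517, 0.518, 0.482]
ft_force: [-0.5, 0.3, 0.2]
width: 0.0617
```

Request:
apply_moves(series=[0,0,0,0,0.0015,0,0.45,0,0,0,0,0.003,0,0.45])

```text
t: 6.05
tool_pos: [0.4868, 0.1528, -0.0018]
tool_rot: [-0.481, -0.517, 0.518, 0.482]
ft_force: [-0.9, 0.1, -0.8]
width: 0.0616
```

Request:
apply_moves(series=[0,0,0,0,0,0,0.1,0,0,0,0,0,0,-0.1,0,0,0,0,0,0,-0.5,0,0,0,0,0,0,-1,0,0,0,0,0,0,-1], grip_force=50)

```text
t: 6.47
tool_pos: [0.4867, 0.1531, -0.0015]
tool_rot: [-0.481, -0.518, 0.518, 0.482]
ft_force: [-1.7, 1.6, 5.4]
width: 0.0475
```

Request:
apply_moves(series=[0,0,0,0,-0.005,0,-1,0,0,0,0,-0.015,0,-1,0,0,0,0,-0.03,0,-1,0,0,0,0,-0.05,0,-1,0,0,0,0,-0.05,0,-1])

```text
t: 6.88
tool_pos: [0.4894, 0.1532, 0.0516]
tool_rot: [0.483, 0.519, -0.516, -0.481]
ft_force: [0.5, 0.4, -2.0]
width: 0.0476
```

```bash
cat > snap.py <<'E'
from h import *
import pickle,sys
nm=sys.argv[1]
s=arm.state()
for c in sys.argv[2:]:
    p,d=cams.grab_frame(c); pickle.dump((s,p,d),open(f"{nm}_{c}.pkl","wb"))
    cv2.imwrite(f"pics/{nm}_{c}.png",p[:,:,::-1])
print(s["joint_pos"].round(3),s["tool_pos"].round(4),s["t"],s["width"])
E
python3 snap.py g1 wrist side; python3 - <<'E'
import cv2
p=cv2.imread('pics/g1_side.png')
cv2.imwrite('pics/g1_sc.png',cv2.resize(p[180:300,240:420],None,fx=4,fy=4,interpolation=cv2.INTER_CUBIC))
E
```

```text
[ 0.304  0.383 -0.472  0.711 -0.     0.232] [0.4894 0.1532 0.0516] 6.8833 0.04757822143324774
```

View pics/g1_wrist.png

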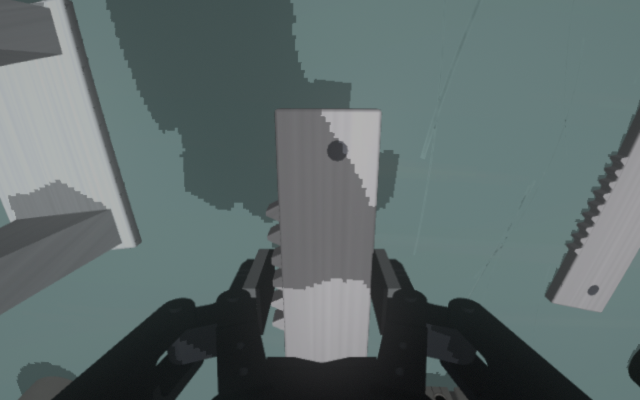

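View pics/g1_sc.png

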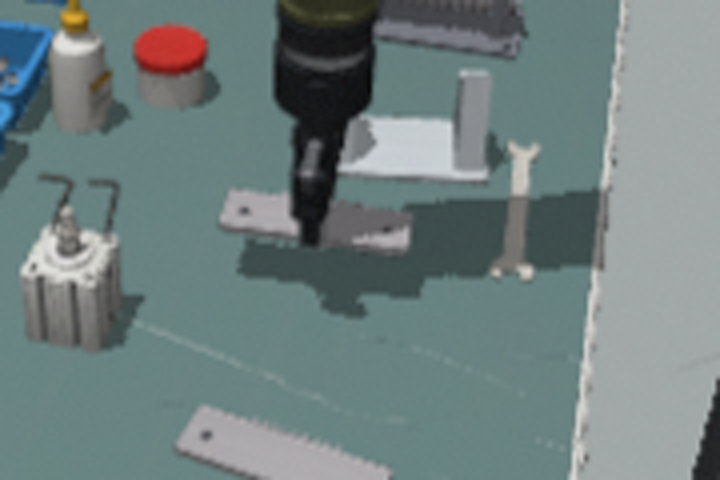

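```bash
cat > inhand.py <<'E'
from h import *
import pickle,sys
s,p,d=pickle.load(open(sys.argv[1],"rb"))
m=cams.camera_model("wrist"); M=(m["intrinsics"],m["k1"],m["tool_from_camera"])
v,u=np.nonzero(d>0);P=bydepth(np.c_[u,v],d[v,u],M)
k=(abs(P[:,0])<.03)&(P[:,1]>-.035)&(P[:,1]<.01)&(P[:,2]>.015)&(P[:,2]<.09)
Q=P[k]; print(len(Q),"y med",np.median(Q[:,1]))
A=np.c_[Q[:,0],Q[:,2],np.ones(len(Q))]
for _ in range(4):
    w=np.linalg.lstsq(A,Q[:,1],rcond=None)[0]; r=abs(Q[:,1]-A@w); A=A[r<.0025];Q=Q[r<.0025]
print("face y = a x + b z + c",w.round(4),"n",len(Q))
print("rect x,z",cv2.minAreaRect(Q[:,[0,2]].astype(np.float32)), Q[:,0].min(),Q[:,0].max(),Q[:,2].max())
for z0 in (.03,.045,.06):
    q=Q[abs(Q[:,2]-z0)<.006]; print(z0,np.percentile(q[:,0],[1,99]).round(4))
E
python3 inhand.py g1_wrist.pkl
```

```text
13979 y med -0.010647304305780814
face y = a x + b z + c [-0.0009  0.0029 -0.0108] n 13835
rect x,z ((-0.0008169505745172501, 0.044717226177453995), (0.05948248505592346, 0.04971100389957428), 89.84876251220703) -0.02571279850681403 0.024061197155382633 0.07449185496907293
0.03 [-0.0242  0.0231]
0.045 [-0.0196  0.0231]
0.06 [-0.0196  0.0233]
```

```bash
cat > rest.py <<'E'
from h import *
a=.1825; ex=np.array([np.cos(a),np.sin(a),0]); yh=np.array([-np.sin(a),np.cos(a),0]); ez=np.array([0,0,1.])
yc=(yh+ez)/2**.5; zc=(ez-yh)/2**.5
seat=np.array([.447,-.0241,.092])-.0017*yh
RA=R.from_matrix(np.c_[yc,-zc,-ex])
def tcpA(up,slope,off=(.002,-.0058,0)): return seat+up*zc+slope*yc-RA.apply(off)
E
python3 - <<'E'
from rest import *
s=arm.state(); R0=R.from_quat(s["tool_rot"]); p0=s["tool_pos"]
p1=tcpA(.10,.003); print("target",p1)
go(p1,RA)
E
```

```text
target [ 0.45926906 -0.09057968  0.15931657]
rot [ 0.0448 -0.1042 -0.7845] shift [-0.2407 -0.1104  0.0458] rows 6.444653502283827
```

Request:
apply_moves(series=[0,0,0,0,-0.02,0,-1,0,0,0,0,-0.05,0,-1,0,0,0,0,-0.08,0,-1,0,0,0,0,-0.11,0,-1,0,0,0,0,-0.14,0,-1,0,0,0,0,-0.17,0,-1,0,0,0,-0.015,-0.19,0.003,-1,0.002,-0.005,-0.04,-0.035,-0.2,0.007,-1,0.005,-0.011,-0.085,-0.055,-0.2,0.01,-1,0.009,-0.021,-0.16,-0.08,-0.2,0.015,-1,0.014,-0.032,-0.24,-0.105,-0.2,0.02,-1,0.018,-0.043,-0.32,-0.13,-0.195,0.025,-1])

```text
t: 7.98
tool_pos: [0.4714, 0.0204, 0.2436]
tool_rot: [0.377, 0.595, -0.449, -0.551]
ft_force: [1.6, 0.1, -2.9]
width: 0.047
```

```bash
python3 - <<'E'
from rest import *
print(arm.state()["joint_pos"].round(3),arm.state()["tool_pos"]);go(tcpA(.10,.003),RA)
E
```

```text
[-0.164  0.228 -0.194  1.25   0.307 -0.297] [0.4714155  0.02036232 0.24355932]
rot [ 0.0259 -0.0593 -0.462 ] shift [-0.1299  0.0456  0.0245] rows 3.735065650856497
```

Request:
apply_moves(series=[0.004,-0.009,-0.075,-0.022,0.008,0.004,-1,0.008,-0.02,-0.15,-0.044,0.016,0.008,-1,0.013,-0.03,-0.23,-0.066,0.024,0.012,-1,0.018,-0.04,-0.31,-0.088,0.032,0.017,-1,0.022,-0.05,-0.39,-0.11,0.04,0.021,-1,0.026,-0.059,-0.462,-0.13,0.045,0.025,-1,0.026,-0.059,-0.462,-0.13,0.045,0.025,-1,0.026,-0.059,-0.462,-0.13,0.045,0.025,-1])

```text
t: 8.65
tool_pos: [0.4577, -0.0916, 0.1562]
tool_rot: [0.21, 0.672, -0.329, -0.63]
ft_force: [0.4, 0.5, -1.0]
width: 0.0471
```

```bash
python3 snap.py r1 wrist side top; python3 inhand.py r1_wrist.pkl; python3 - <<'E'
from rest import *
go(tcpA(.10,.003),RA); go(tcpA(0.002,.003),RA)
p=cv2.imread('pics/r1_side.png')
cv2.imwrite('pics/r1_sc.png',cv2.resize(p[100:260,280:430],None,fx=3.7,fy=3.7,interpolation=cv2.INTER_CUBIC))
E
```

```text
[-0.562  0.608 -0.09   1.472  0.546 -0.908] [ 0.4577 -0.0916  0.1562] 8.65 0.04713840766210257
13981 y med -0.011576128790115131
face y = a x + b z + c [-0.      0.0036 -0.0117] n 13833
rect x,z ((-0.001258406788110733, 0.04473050683736801), (0.059594202786684036, 0.04967459291219711), 89.72029876708984) -0.026167035221717042 0.023625756306857128 0.07455681364386754
0.03 [-0.0245  0.0227]
0.045 [-0.02    0.0228]
0.06 [-0.02    0.0229]
rot [-0.001  -0.0022 -0.0036] shift [-0.0016  0.0001 -0.0006] rows 0.04104854380964913
rot [-0.001  -0.0022 -0.0036] shift [-0.0013  0.0981 -0.0007] rows 2.352784424027407
```

View pics/r1_wrist.png

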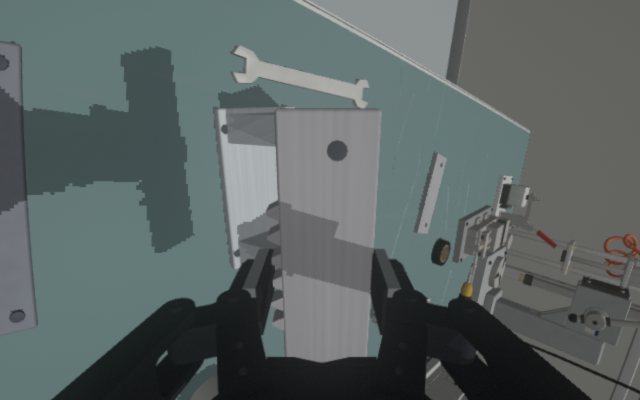

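View pics/r1_sc.png

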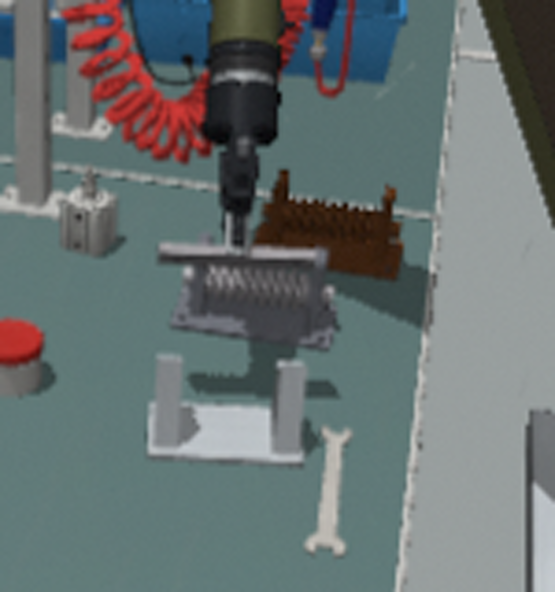

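View pics/r1_top.png

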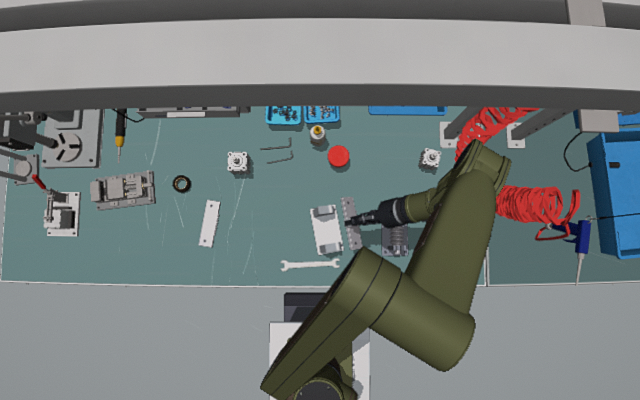

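```bash
sed -i 's/(.002,-.0058,0)/(.0016,-.0066,0)/' rest.py; python3 - <<'E'
from rest import *
go(tcpA(.012,.004),RA); go(tcpA(0.0,.004),RA)
E
```

```text
rot [-0.001  -0.0022 -0.0036] shift [ 0.0001  0.0889 -0.0007] rows 2.13196192095935
rot [-0.001  -0.0022 -0.0036] shift [ 1.000e-04  1.009e-01 -7.000e-04] rows 2.4197236851384485
```

Request:
apply_moves(series=[0,-0.002,-0.003,0,0.02,0,-1,0,-0.002,-0.003,0,0.045,0,-1,0,-0.002,-0.003,0,0.065,0,-1,0,-0.002,-0.003,0,0.08,0,-1,0,-0.002,-0.003,0,0.088,0,-1,0,-0.002,-0.003,0,0.088,0,-1])

```text
t: 9.3
tool_pos: [0.4461, -0.0271, 0.0984]
tool_rot: [0.209, 0.675, -0.33, -0.626]
ft_force: [-1.2, 0.0, -2.5]
width: 0.0476
```

```bash
python3 snap.py r2 wrist side; python3 - <<'E'
from rest import *
go(tcpA(0.0,.004),RA)
p=cv2.imread('pics/r2_side.png')
cv2.imwrite('pics/r2_sc.png',cv2.resize(p[150:270,280:400],None,fx=5,fy=5,interpolation=cv2.INTER_CUBIC))
E
```

```text
[-0.473  0.598 -0.283  1.24   0.593 -0.83 ] [ 0.4461 -0.0271  0.0984] 9.3 0.04758684717388815
rot [-0.0005  0.001  -0.0012] shift [-0.0002  0.0137 -0.0004] rows 0.32871216610567694
```

View pics/r2_wrist.png

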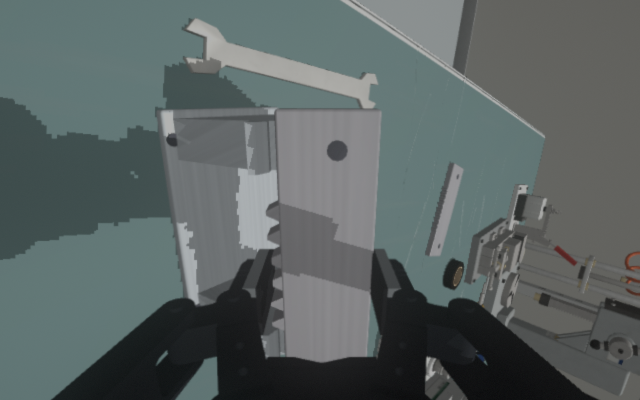

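View pics/r2_sc.png

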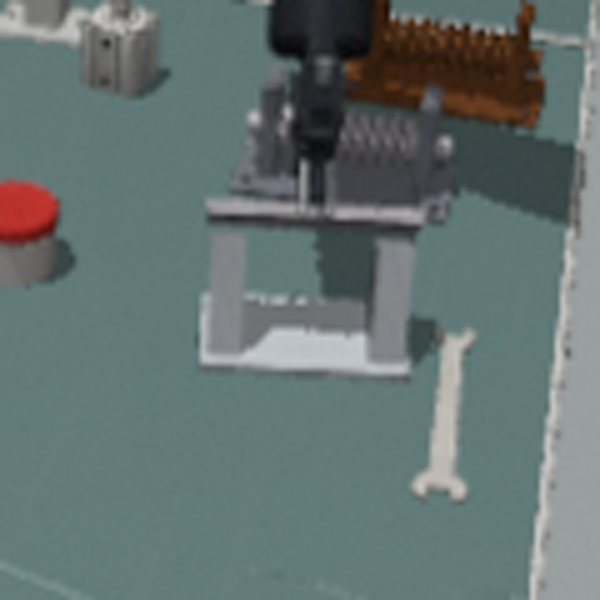

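Request:
apply_moves(series=[0,0,0,0,0.004,0,-1,0,0,0,0,0.008,0,-1,0,0,0,0,0.01,0,-1,0,0,0,0,0.011,0,-1])

```text
t: 9.73
tool_pos: [0.4456, -0.0216, 0.0897]
tool_rot: [0.21, 0.675, -0.329, -0.627]
ft_force: [0.0, 0.2, -2.8]
width: 0.0473
```

Request:
apply_moves(series=[0,0,0,0,0.001,0,-1,0,0,0,0,0.002,0,-1,0,0,0,0,0.002,0,-1])

```text
t: 9.98
tool_pos: [0.4454, -0.0202, 0.0883]
tool_rot: [0.21, 0.675, -0.329, -0.627]
ft_force: [0.2, -0.1, -2.0]
width: 0.0473
```

Request:
apply_moves(series=[0,0,0,0,0.001,0,-1,0,0,0,0,0.002,0,-1,0,0,0,0,0.002,0,-1])

```text
t: 10.23
tool_pos: [0.4454, -0.0201, 0.0882]
tool_rot: [0.211, 0.675, -0.329, -0.626]
ft_force: [-2.3, -9.8, 8.5]
width: 0.0476
```

```bash
python3 - <<'E'
from rest import *
go(tcpA(0.0,.0),RA)
E
```

```text
rot [-0.     -0.0018 -0.0013] shift [-0.0031 -0.0003 -0.0008] rows 0.07711239899670756
```

Request:
apply_moves(series=[0,0,0,-0.001,-0.001,0,-1,0,0,0,-0.002,-0.001,0,-1,0,0,0,-0.0025,-0.001,0,0.2,0,0,0,-0.0025,-0.001,0,0.5,0,0,0,-0.0025,-0.001,0,0.6,0,0,0,-0.0025,-0.001,0,0.6])

```text
t: 10.73
tool_pos: [0.4454, -0.0209, 0.0858]
tool_rot: [0.209, 0.675, -0.329, -0.627]
ft_force: [-0.3, 0.4, -0.0]
width: 0.0686
```

```bash
python3 snap.py r3 wrist; python3 inhand.py r3_wrist.pkl
```

```text
[-0.464  0.607 -0.306  1.202  0.599 -0.818] [ 0.4454 -0.0209  0.0858] 10.7333 0.06858387836682697
15326 y med -0.01282327859985638
face y = a x + b z + c [ 0.0035  0.0027 -0.013 ] n 14979
rect x,z ((-0.003946254029870033, 0.044623155146837234), (0.05206918716430664, 0.05922435596585274), 0.0379176139831543) -0.029995584409420933 0.022105274931527565 0.07424145468964552
0.03 [-0.026   0.0214]
0.045 [-0.0291  0.0213]
0.06 [-0.0294  0.0212]
```

View pics/r3_wrist.png

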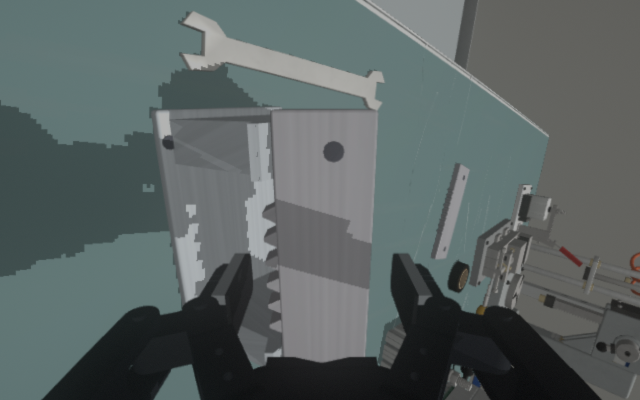

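```bash
cat >> rest.py <<'E'
RB=R.from_matrix(np.c_[-zc,-yc,-ex])
E
python3 - <<'E'
from rest import *
s=arm.state();p0=s["tool_pos"];q0=s["tool_rot"]
pc=p0+R.from_quat(q0).apply([-.0002,-.008,-.0008]); print("comb centre est",pc,"seat",seat,(pc-seat)@yc,(pc-seat)@zc,(pc-seat)@ex)
print(delta(p0+.11*zc,RA,p0,q0))
mid=R.from_matrix(np.c_[yh,-ez,-ex])
print("mid",delta([.44,-.03,.30],mid,p0,q0))
print("B pre",delta(seat+.13*yc,RB,p0,q0))
E
```

```text
comb centre est [ 0.44727451 -0.02651394  0.09133533] seat [ 0.44730853 -0.02577177  0.092     ] -0.0009817032716162143 4.1723713604958714e-05 -0.00016815334753886364
(array([-0.0012, -0.0017,  0.0011]), array([ 1.0e-04, -1.1e-01,  1.0e-04]))
mid (array([-0.0018, -0.0012,  0.7865]), array([ 0.146 , -0.1569,  0.0074]))
B pre (array([-2.3000e-03, -4.0000e-04,  1.5719e+00]), array([ 0.1308, -0.0078, -0.0007]))
```

Request:
apply_moves(series=[0,0,0,0,-0.01,0,0.6,0,0,0,0,-0.035,0,0.6,0,0,0,0,-0.07,0,0.6,0,0,0,0,-0.105,0,0.6,0,0,0.06,0.02,-0.13,0.001,0.3,0,0,0.16,0.045,-0.14,0.002,0.1,0,0,0.27,0.07,-0.15,0.003,0.1,0,0,0.38,0.095,-0.157,0.004,0.1,0,0,0.49,0.115,-0.157,0.006,0.1,0,0,0.6,0.13,-0.157,0.007,0.1,0,0,0.7,0.14,-0.157,0.007,0.1,0,0,0.786,0.146,-0.157,0.007,0.1])

```text
t: 11.78
tool_pos: [0.4404, -0.029, 0.3026]
tool_rot: [-0.454, -0.543, 0.544, 0.45]
ft_force: [0.6, 0.2, -0.8]
width: 0.0469
```

```bash
python3 snap.py v1 wrist; python3 - <<'E'
from rest import *
go(seat+.13*yc,RB)
E
```

```text
[-0.063  0.09  -0.167  1.31  -0.004 -0.246] [ 0.4404 -0.029   0.3026] 11.7833 0.04687181855311833
rot [0.0055 0.0027 0.7806] shift [ 0.0918  0.1187 -0.0073] rows 6.249992355769456
```

View pics/v1_wrist.png

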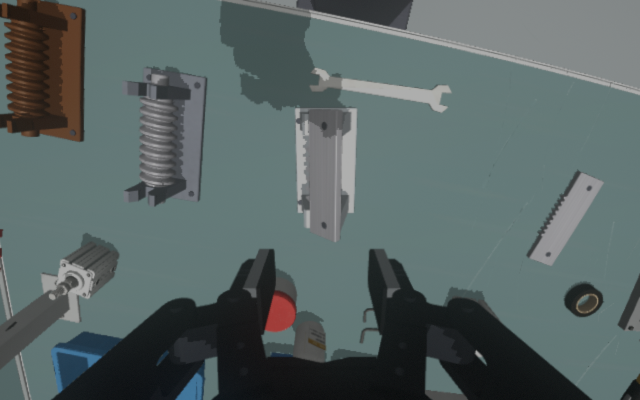

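```bash
cat > stand.py <<'E'
from h import *
import pickle,sys
s,p,d=pickle.load(open(sys.argv[1],"rb")); M=model("wrist",s)
v,u=np.nonzero(d>0);P=bydepth(np.c_[u,v],d[v,u],M)
c=(.4515,-.241)
k=(abs(P[:,0]-c[0])<.115)&(abs(P[:,1]-c[1])<.07)
kb=k&(P[:,2]>.0065)&(P[:,2]<.0135)
print("base",cv2.minAreaRect(P[kb][:,:2].astype(np.float32)))
# back edge-> fork tops
kt=k&(P[:,2]>.088)&(P[:,2]<.098)
T=P[kt]; print("fork top z",T[:,2].mean(),len(T)); print(cv2.minAreaRect(T[:,:2].astype(np.float32)))
for sg in(-1,1):
    q=T[(T[:,0]-c[0])*sg>.03]; print(sg,q[:,:2].min(0).round(4),q[:,:2].max(0).round(4),len(q))
# screw top
S=P[k&(P[:,2]>.06)&(P[:,2]<.072)&(abs(P[:,0]-c[0])<.05)]
b=np.round(S[:,0]/.002)*.002
zs=[(round(x,3),round(np.percentile(S[b==x][:,2],95),4)) for x in np.unique(b) if (b==x).sum()>3]; print(zs)
H=S[S[:,2]>.0655]; print("screw hi pts",len(H),H.mean(0),np.polyfit(H[:,0],H[:,1],1))
E
python3 stand.py v1_wrist.pkl
python3 - <<'E'
import cv2
p=cv2.imread('pics/v1_wrist.png')
cv2.imwrite('pics/c5.png',cv2.resize(p[60:215,110:220],None,fx=3.8,fy=3.8,interpolation=cv2.INTER_CUBIC))
E
```

```text
base ((0.45145028829574585, -0.241908460855484), (0.17632842063903809, 0.08524424582719803), 0.5538787245750427)
fork top z 0.09074708341008214 406
((0.45194464921951294, -0.24218930304050446), (0.14131638407707214, 0.038618914783000946), 0.5318025350570679)
-1 [ 0.3811 -0.262 ] [ 0.396  -0.2234] 235
1 [ 0.5073 -0.2609] [ 0.5225 -0.2224] 171
[(np.float64(0.402), np.float64(0.0682)), (np.float64(0.404), np.float64(0.0677)), (np.float64(0.406), np.float64(0.0671)), (np.float64(0.408), np.float64(0.0653)), (np.float64(0.41), np.float64(0.0622)), (np.float64(0.412), np.float64(0.0647)), (np.float64(0.414), np.float64(0.0674)), (np.float64(0.416), np.float64(0.0677)), (np.float64(0.418), np.float64(0.0667)), (np.float64(0.42), np.float64(0.063)), (np.float64(0.422), np.float64(0.0618)), (np.float64(0.424), np.float64(0.0655)), (np.float64(0.426), np.float64(0.0684)), (np.float64(0.428), np.float64(0.0677)), (np.float64(0.43), np.float64(0.067)), (np.float64(0.432), np.float64(0.0643)), (np.float64(0.434), np.float64(0.0624)), (np.float64(0.436), np.float64(0.0659)), (np.float64(0.438), np
[... 701 characters left out ...]
.0663)), (np.float64(0.474), np.float64(0.0675)), (np.float64(0.476), np.float64(0.0679)), (np.float64(0.478), np.float64(0.0675)), (np.float64(0.48), np.float64(0.0627)), (np.float64(0.482), np.float64(0.0639)), (np.float64(0.484), np.float64(0.0664)), (np.float64(0.486), np.float64(0.0677)), (np.float64(0.488), np.float64(0.0675)), (np.float64(0.49), np.float64(0.0673)), (np.float64(0.492), np.float64(0.0627)), (np.float64(0.494), np.float64(0.0627)), (np.float64(0.496), np.float64(0.0663)), (np.float64(0.498), np.float64(0.0678)), (np.float64(0.5), np.float64(0.0674)), (np.float64(0.502), np.float64(0.0671))]
screw hi pts 473 [ 0.45013199 -0.24157426  0.0666921 ] [ 0.00912702 -0.24568262]
```

View pics/c5.png

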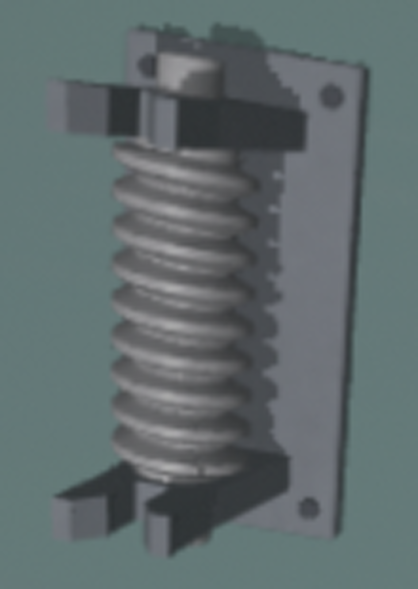

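Request:
apply_moves(series=[0.001,0,0.1,0.02,0,-0.001,0.1,0.002,0.001,0.22,0.045,0.01,-0.002,0.1,0.003,0.001,0.34,0.07,0.03,-0.003,0.1,0.004,0.002,0.46,0.085,0.055,-0.005,0.1,0.005,0.002,0.58,0.092,0.08,-0.006,0.1,0.005,0.003,0.7,0.092,0.105,-0.007,0.1,0.005,0.003,0.78,0.092,0.119,-0.007,0.1,0.005,0.003,0.78,0.092,0.119,-0.007,0.1])

```text
t: 12.5
tool_pos: [0.4276, 0.0623, 0.1756]
tool_rot: [-0.62, -0.326, 0.681, 0.213]
ft_force: [-0.4, -0.2, -0.4]
width: 0.0469
```

```bash
python3 snap.py b1 wrist side top; python3 - <<'E'
from rest import *
go(seat+.13*yc,RB);go(seat+.0*yc,RB)
E
```

```text
[ 0.631  0.394 -0.389  1.211 -0.682  0.595] [0.4276 0.0623 0.1756] 12.5 0.04688286893945792
rot [-0.0081  0.0004  0.0068] shift [ 0.0008 -0.004  -0.0005] rows 0.09855502440304326
rot [-0.0081  0.0004  0.0068] shift [-1.00e-04  1.26e-01 -1.60e-03] rows 3.0218272901679413
```

View pics/b1_wrist.png

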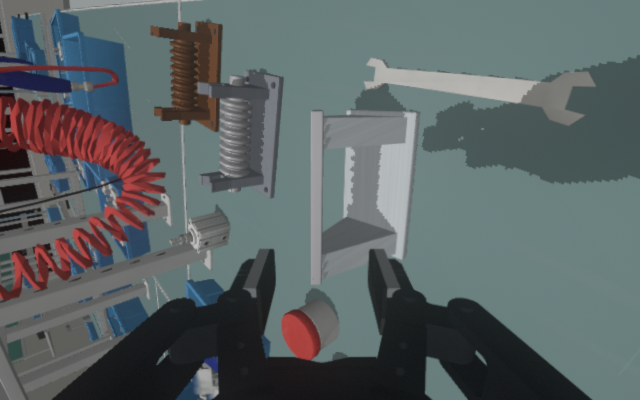

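View pics/b1_side.png

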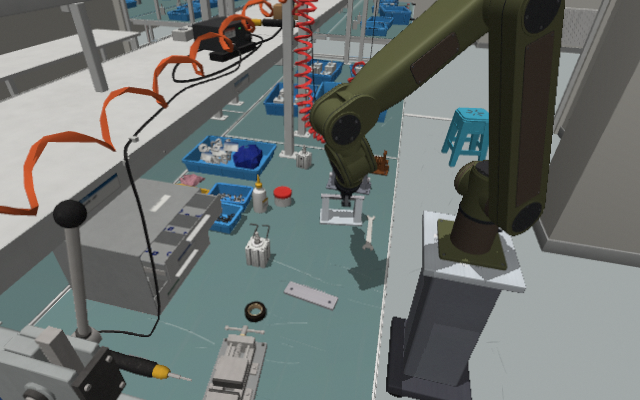

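```bash
cat > edge.py <<'E'
from h import *
import pickle,sys
s,p,d=pickle.load(open(sys.argv[1],"rb"))
y0,y1=float(sys.argv[2]),float(sys.argv[3])
m=cams.camera_model("wrist"); M=(m["intrinsics"],m["k1"],m["tool_from_camera"])
v,u=np.nonzero(d>0);P=bydepth(np.c_[u,v],d[v,u],M)
Q=P[(abs(P[:,0])<.016)&(P[:,1]>y0)&(P[:,1]<y1)&(abs(P[:,2])<.1)]
yy=np.median(Q[:,1]); Q=Q[abs(Q[:,1]-yy)<.004]
print("back edge y",yy,"x",np.percentile(Q[:,0],[2,50,98]).round(4),"z",np.percentile(Q[:,2],[0,100]).round(4),len(Q))
print("x(z)",np.polyfit(Q[:,2],Q[:,0],1).round(4),"y(z)",np.polyfit(Q[:,2],Q[:,1],1).round(4))
E
python3 edge.py b1_wrist.pkl 0.08 0.13
```

```text
back edge y 0.10253256892657323 x [-0.009  -0.0037  0.0031] z [-0.0793  0.0705] 2246
x(z) [ 0.0034 -0.0036] y(z) [0.0108 0.1021]
```

Request:
apply_moves(series=[-0.003,0,0.003,0,0.02,-0.001,0.1,-0.008,0,0.007,-0.001,0.045,-0.002,0.1,-0.008,0,0.007,-0.001,0.065,-0.002,0.1,-0.008,0,0.007,-0.001,0.08,-0.002,0.1,-0.008,0,0.007,-0.001,0.085,-0.002,0.1,-0.008,0,0.007,-0.001,0.085,-0.002,0.1])

```text
t: 13.15
tool_pos: [0.4431, 0.0007, 0.1229]
tool_rot: [-0.627, -0.329, 0.674, 0.211]
ft_force: [-0.9, 0.3, 0.5]
width: 0.0469
```

```bash
python3 snap.py b2 wrist; python3 edge.py b2_wrist.pkl 0.0 0.05; python3 - <<'E'
from rest import *
go(seat,RB)
E
```

```text
[ 0.507  0.399 -0.542  0.939 -0.734  0.449] [0.4431 0.0007 0.1229] 13.15 0.046871486895161046
back edge y 0.019920954734577806 x [-0.0016  0.0034  0.0097] z [-0.0737  0.0758] 4583
x(z) [-0.0046  0.0035] y(z) [0.0013 0.0199]
rot [ 0.001  -0.0042  0.0001] shift [0.0025 0.0414 0.0012] rows 0.9950304665377115
```

View pics/b2_wrist.png

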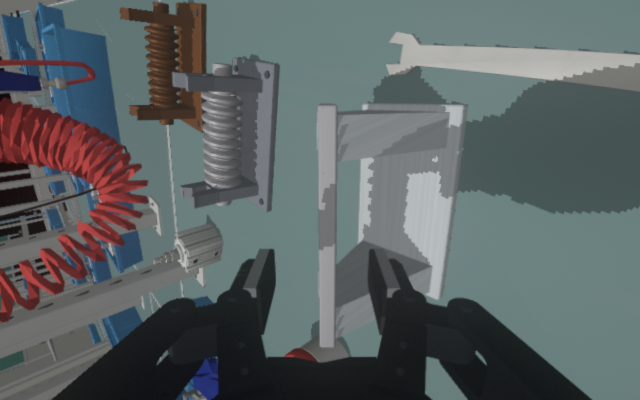

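Request:
apply_moves(series=[0,0,0,0.003,0.01,0.001,0.1,0,0,0,0.003,0.025,0.001,0.1,0,0,0,0.003,0.037,0.001,0.1,0,0,0,0.003,0.043,0.001,0.1,0,0,0,0.003,0.043,0.001,0,0,0,0,0.003,0.043,0.001,-0.3])

```text
t: 13.7
tool_pos: [0.4476, -0.0254, 0.0897]
tool_rot: [-0.627, -0.329, 0.675, 0.209]
ft_force: [0.2, 0.2, 0.0]
width: 0.0322
```

```bash
python3 snap.py b3 wrist; python3 edge.py b3_wrist.pkl -0.04 0.0
```

```text
[ 0.453  0.426 -0.612  0.792 -0.751  0.374] [ 0.4476 -0.0254  0.0897] 13.7 0.032191288219803764
back edge y -0.022200511235823554 x [-0.0064 -0.0013  0.0059] z [-0.0462  0.0756] 6535
x(z) [ 0.0007 -0.0011] y(z) [ 0.0035 -0.0224]
```

View pics/b3_wrist.png

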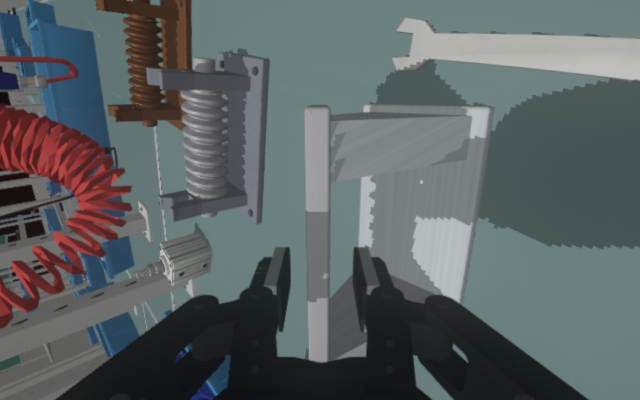

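Request:
apply_moves(series=[0,0,0,-0.001,0,0,-0.5,0,0,0,-0.001,0,0,-0.7,0,0,0,-0.001,0,0,-1,0,0,0,-0.001,0,0,-1,0,0,0,-0.001,0,0,-1], grip_force=60)

```text
t: 14.17
tool_pos: [0.4479, -0.0264, 0.0909]
tool_rot: [-0.627, -0.329, 0.675, 0.208]
ft_force: [-1.2, 1.3, 6.0]
width: 0.009
```

```bash
cat >> rest.py <<'E'
RC=down(np.pi/2+.009); SC=np.array([.4517,-.2419,0])
E
python3 - <<'E'
from rest import *
go(SC+[0,0,.22],RC); s=arm.state(); print(delta(s["tool_pos"]+.06*yc+.02*zc+[0,0,.06],RB,s["tool_pos"],s["tool_rot"]))
E
```

```text
rot [ 0.0709  0.1653 -0.7865] shift [-0.2415  0.0598  0.0355] rows 6.459601940261488
(array([ 0.0026, -0.0001, -0.0034]), array([-0.0628, -0.1022, -0.0003]))
```

Request:
apply_moves(series=[0,0,0,-0.003,-0.008,0,-1,0,0,0,-0.01,-0.025,0,-1,0,0,0,-0.022,-0.05,0,-1,0,0,0,-0.04,-0.075,0,-1,0,0,0,-0.06,-0.095,0,-1,0.004,0.008,-0.04,-0.085,-0.1,0.003,-1,0.01,0.022,-0.11,-0.11,-0.09,0.007,-1,0.017,0.04,-0.19,-0.135,-0.07,0.012,-1,0.025,0.058,-0.28,-0.157,-0.045,0.017,-1,0.033,0.076,-0.37,-0.178,-0.018,0.022,-1,0.041,0.096,-0.46,-0.198,0.008,0.026,-1,0.049,0.115,-0.55,-0.215,0.028,0.03,-1])

```text
t: 15.17
tool_pos: [0.4482, -0.2022, 0.2227]
tool_rot: [-0.546, -0.459, 0.563, 0.419]
ft_force: [0.6, 1.0, -3.4]
width: 0.009
```

```bash
python3 - <<'E'
from rest import *
print(arm.state()["joint_pos"].round(3)); go(SC+[0,0,.22],RC)
E
```

```text
[-0.286  0.134 -0.348  0.993 -0.212 -0.354]
rot [ 0.0224  0.0483 -0.2312] shift [-0.0382  0.0118 -0.001 ] rows 1.8995285163644362
```

Request:
apply_moves(series=[0.006,0.013,-0.07,-0.013,0.004,0,-1,0.012,0.026,-0.14,-0.026,0.008,0,-1,0.018,0.039,-0.2,-0.036,0.012,-0.001,-1,0.022,0.048,-0.231,-0.038,0.012,-0.001,-1,0.022,0.048,-0.231,-0.038,0.012,-0.001,-1,0.022,0.048,-0.231,-0.038,0.012,-0.001,-1])

```text
t: 15.67
tool_pos: [0.4517, -0.2405, 0.2186]
tool_rot: [-0.498, -0.5, 0.504, 0.498]
ft_force: [0.1, 0.7, -3.5]
width: 0.0089
```

```bash
python3 snap.py d1 wrist side top; python3 edge.py d1_wrist.pkl -0.04 0.0;python3 stand.py d1_wrist.pkl | grep -v "np.float"; python3 - <<'E'
from rest import *
go(SC+[0,0,.22],RC)
p=cv2.imread('pics/d1_side.png')
cv2.imwrite('pics/d1_sc.png',cv2.resize(p[100:240,280:420],None,fx=4,fy=4,interpolation=cv2.INTER_CUBIC))
E
```

```text
[-0.486  0.244 -0.193  1.135 -0.005 -0.495] [ 0.4517 -0.2405  0.2186] 15.6667 0.00885802914900373
back edge y -0.022992211705904812 x [-0.0094 -0.0005  0.009 ] z [-0.0443  0.0754] 6430
x(z) [-0.0021 -0.0005] y(z) [-0.0006 -0.0229]
base ((0.45148134231567383, -0.2419464886188507), (0.17521633207798004, 0.08431322127580643), 0.5490782260894775)
fork top z 0.09102141138286149 335
((0.3885786533355713, -0.24285079538822174), (0.01406004372984171, 0.03782780095934868), 0.47541242837905884)
-1 [ 0.3814 -0.2618] [ 0.3957 -0.2239] 335
rot [-0.0029  0.003  -0.004 ] shift [-0.0028 -0.0008  0.0002] rows 0.06999769553633776Traceback (most recent call last):
  File "stand.py", line 13, in <module>
    q=T[(T[:,0]-c[0])*sg>.03]; print(sg,q[:,:2].min(0).round(4),q[:,:2].max(0).round(4),len(q))
                                        ~~~~~~~~~~~^^^
    return umr_minimum(a, axis, None, out, keepdims, initial, where)
ValueError: zero-size array to reduction operation minimum which has no identity
```

View pics/d1_wrist.png

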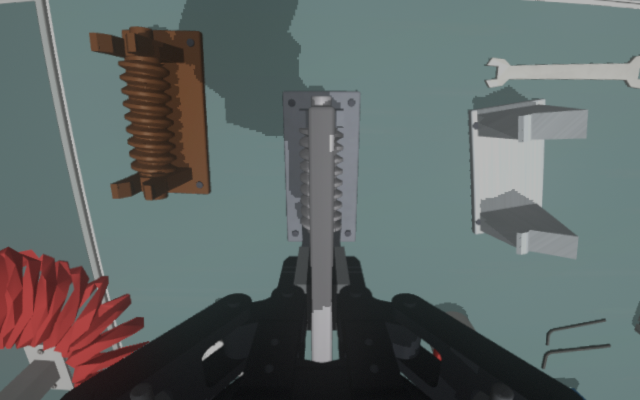

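View pics/d1_sc.png

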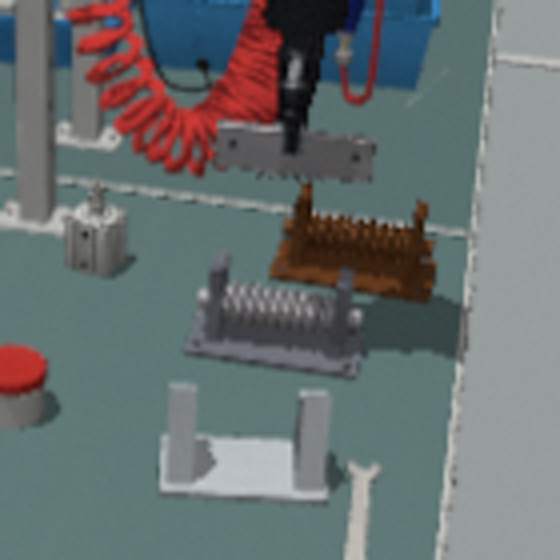

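Request:
apply_moves(series=[-0.003,0.003,-0.004,-0.002,0.015,0,-1,-0.003,0.003,-0.004,-0.002,0.04,0,-1,-0.003,0.003,-0.004,-0.002,0.065,0,-1,-0.003,0.003,-0.004,-0.002,0.082,0,-1,-0.003,0.003,-0.004,-0.002,0.09,0,-1,-0.003,0.003,-0.004,-0.002,0.09,0,-1,-0.003,0.003,-0.004,-0.002,0.09,0,-1])

```text
t: 16.4
tool_pos: [0.4523, -0.242, 0.1298]
tool_rot: [0.498, 0.502, -0.502, -0.498]
ft_force: [0.9, 0.4, -3.1]
width: 0.0088
```

```bash
python3 snap.py d2 wrist side; python3 edge.py d2_wrist.pkl -0.04 0.0; python3 - <<'E'
from rest import *
import pickle
go(SC+[0,0,.0895],RC)
s,p,d=pickle.load(open("d2_wrist.pkl","rb")); M=model("wrist",s)
v,u=np.nonzero(d>0);P=bydepth(np.c_[u,v],d[v,u],M)
k=(P[:,0]<.40)&(P[:,0]>.37)&(abs(P[:,1]+.242)<.03)&(P[:,2]>.086)&(P[:,2]<.096); q=P[k]
print("fork near",np.percentile(q[:,:2],[1,99],axis=0).round(4), q[:,2].mean())
e=P[(P[:,0]<.44)&(P[:,0]>.37)&(abs(P[:,1]+.242)<.02)&(abs(P[:,2]-s["tool_pos"][2]-.0225)<.004)]
print("comb edge y",np.percentile(e[:,1],[2,50,98]).round(4),"x min",e[:,0].min(),np.polyfit(e[:,0],e[:,1],1).round(4))
p=cv2.imread('pics/d2_side.png')
cv2.imwrite('pics/d2_sc.png',cv2.resize(p[120:240,290:400],None,fx=5,fy=5,interpolation=cv2.INTER_CUBIC))
E
```

```text
[-0.491  0.305 -0.353  0.912  0.    -0.5  ] [ 0.4523 -0.242   0.1298] 16.4 0.008790443211403246
back edge y -0.022995473991914234 x [-0.0096 -0.0008  0.0089] z [-0.044   0.0754] 6431
x(z) [-0.0017 -0.0006] y(z) [-0.0004 -0.0229]
rot [ 0.0032 -0.001  -0.0015] shift [0.001  0.0413 0.0017] rows 0.9915363935408653
fork near [[ 0.3816 -0.2615]
 [ 0.3956 -0.2238]] 0.09018844358165008
comb edge y [-0.2479 -0.2431 -0.2383] x min 0.37685231017096654 [ 0.0099 -0.2471]
```

View pics/d2_wrist.png

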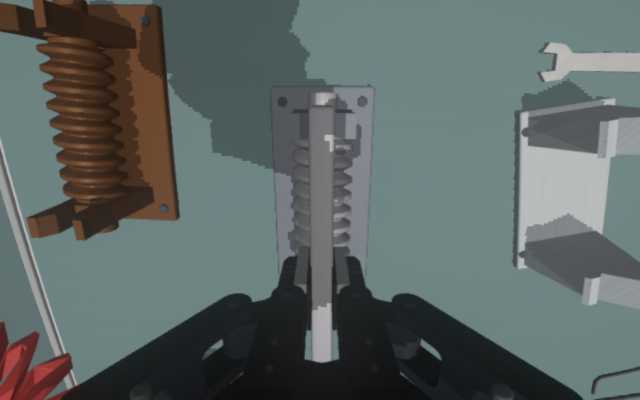

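View pics/d2_sc.png

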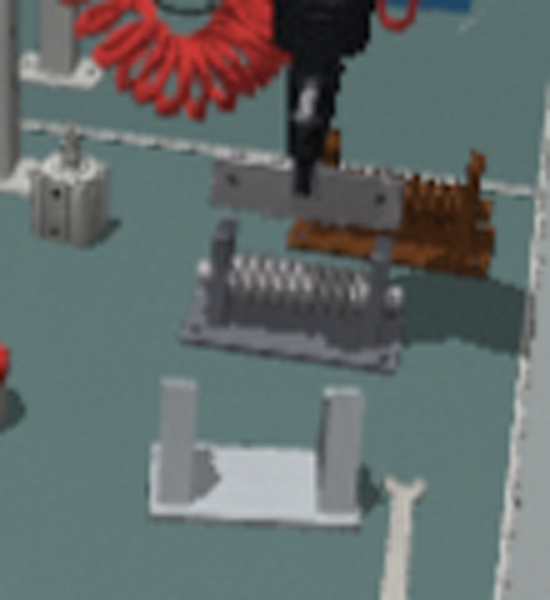

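Request:
apply_moves(series=[0,0,0,0.0003,0.006,0.0005,-1,0,0,0,0.0003,0.012,0.0005,-1,0,0,0,0.0003,0.018,0.0005,-1,0,0,0,0.0003,0.024,0.0005,-1,0,0,0,0.0003,0.029,0.0005,-1,0,0,0,0.0003,0.03,0.0005,-1,0,0,0,0.0003,0.03,0.0005,-1])

```text
t: 17.08
tool_pos: [0.4511, -0.2421, 0.0986]
tool_rot: [0.498, 0.502, -0.502, -0.499]
ft_force: [-0.1, 0.7, -2.9]
width: 0.0089
```

```bash
python3 snap.py d3 wrist side;  python3 - <<'E'
from rest import *
import pickle
s,p,d=pickle.load(open("d3_wrist.pkl","rb")); M=model("wrist",s)
v,u=np.nonzero(d>0);P=bydepth(np.c_[u,v],d[v,u],M)
k=(P[:,0]<.40)&(P[:,0]>.378)&(abs(P[:,1]+.242)<.03)&(P[:,2]>.086)&(P[:,2]<.096)
k&=~(abs(P[:,1]+.242)<.008)
q=P[k]; print("fork near",np.percentile(q[:,:2],[1,99],axis=0).round(4), q[:,2].mean())
e=P[(P[:,0]<.44)&(P[:,0]>.37)&(abs(P[:,1]+.242)<.02)&(abs(P[:,2]-s["tool_pos"][2]-.0225)<.004)]
print("comb edge y",np.percentile(e[:,1],[2,50,98]).round(4),"x min",np.percentile(e[:,0],[0,.5]),np.polyfit(e[:,0],e[:,1],1).round(4),e[:,2].mean())
cv2.imwrite('pics/d3_c.png',cv2.resize(p[70:280,220:420],None,fx=2.8,fy=2.8,interpolation=cv2.INTER_CUBIC)[:,:,::-1])
E
```

```text
[-0.493  0.334 -0.403  0.835  0.    -0.5  ] [ 0.4511 -0.2421  0.0986] 17.0833 0.00887230113234528
fork near [[ 0.3815 -0.2615]
 [ 0.3955 -0.2239]] 0.09019904527840607
comb edge y [-0.2479 -0.2431 -0.2384] x min [0.37566512 0.37594463] [ 0.0085 -0.2466] 0.12151567662136652
```

View pics/d3_c.png

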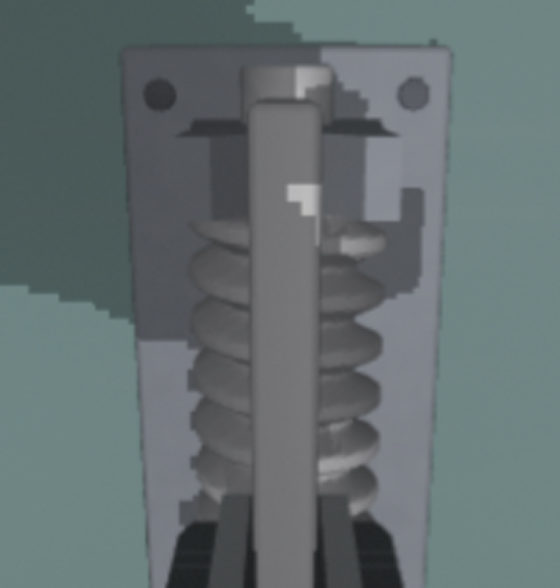

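Request:
apply_moves(series=[0,0,0,0,0.002,-0.0005,-1,0,0,0,0,0.004,-0.0005,-1,0,0,0,0,0.006,-0.0005,-1,0,0,0,0,0.006,-0.0005,-1])

```text
t: 17.52
tool_pos: [0.452, -0.2423, 0.093]
tool_rot: [0.498, 0.502, -0.502, -0.498]
ft_force: [-0.0, -0.0, -2.1]
width: 0.0086
```

Request:
apply_moves(series=[0,0,0,0,0.001,0,-1,0,0,0,0,0.002,0,-1,0,0,0,0,0.002,0,-1])

```text
t: 17.77
tool_pos: [0.4521, -0.2424, 0.0912]
tool_rot: [0.498, 0.502, -0.502, -0.498]
ft_force: [-0.6, 0.3, -2.8]
width: 0.0088
```

Request:
apply_moves(series=[0,0,0,0,0.0007,0,-1,0,0,0,0,0.0015,0,-1,0,0,0,0,0.0015,0,-1])

```text
t: 18.02
tool_pos: [0.4521, -0.2423, 0.0897]
tool_rot: [0.498, 0.502, -0.502, -0.498]
ft_force: [0.6, 1.0, -2.9]
width: 0.0084
```

Request:
apply_moves(series=[0,0,0,0,0.0005,0,-1,0,0,0,0,0.001,0,-1,0,0,0,0,0.001,0,-1])

```text
t: 18.27
tool_pos: [0.4521, -0.2423, 0.0888]
tool_rot: [0.498, 0.502, -0.502, -0.498]
ft_force: [-0.6, -0.7, -1.8]
width: 0.0087
```

Request:
apply_moves(series=[0,0,0,0,0.0005,0,-1,0,0,0,0,0.001,0,-1,0,0,0,0,0.001,0,-1])

```text
t: 18.52
tool_pos: [0.4522, -0.2424, 0.0883]
tool_rot: [0.499, 0.502, -0.502, -0.498]
ft_force: [-2.6, 0.3, 1.2]
width: 0.0089
```

```bash
python3 snap.py d4 wrist side;  python3 - <<'E'
from rest import *
import pickle
s,p,d=pickle.load(open("d4_wrist.pkl","rb")); print(s["ft_force"]);M=model("wrist",s)
v,u=np.nonzero(d>0);P=bydepth(np.c_[u,v],d[v,u],M)
e=P[(P[:,0]<.44)&(P[:,0]>.37)&(abs(P[:,1]+.242)<.02)&(abs(P[:,2]-s["tool_pos"][2]-.0225)<.006)]
print("comb edge y",np.percentile(e[:,1],[2,50,98]).round(4),"x min",np.percentile(e[:,0],[0,.5]),np.polyfit(e[:,0],e[:,1],1).round(4),"z",np.median(e[:,2]),np.polyfit(e[:,0],e[:,2],1))
cv2.imwrite('pics/d4_c.png',cv2.resize(p[70:280,220:420],None,fx=2.8,fy=2.8,interpolation=cv2.INTER_CUBIC)[:,:,::-1])
E
```

```text
[-0.492  0.345 -0.417  0.808  0.    -0.5  ] [ 0.4522 -0.2424  0.0883] 18.5167 0.00889129508109054
[-2.59610159  0.27060374  1.15060181]
comb edge y [-0.2482 -0.2434 -0.2386] x min [0.37676352 0.37710433] [ 0.0087 -0.247 ] z 0.1111710686883188 [0.00072948 0.11086761]
```

View pics/d4_c.png

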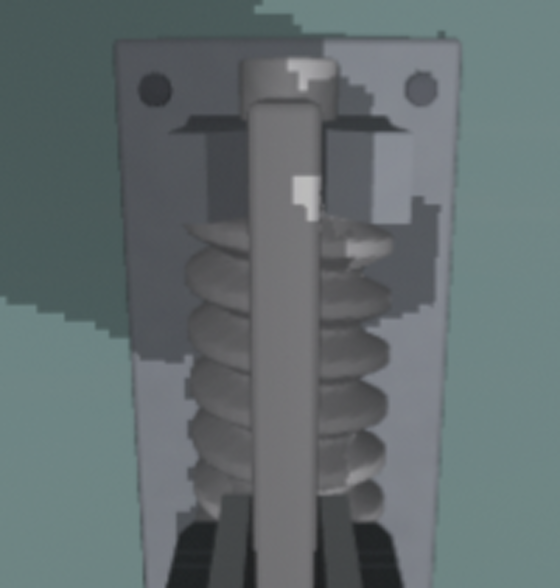

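Request:
apply_moves(series=[0,0,0,0,0.0003,0.0004,-1,0,0,0,0,0.0007,0.0005,-1,0,0,0,0,0.0007,0.0005,-1])

```text
t: 18.87
tool_pos: [0.4522, -0.2424, 0.0883]
tool_rot: [0.499, 0.502, -0.501, -0.497]
ft_force: [-1.2, 1.5, 7.9]
width: 0.0087
```

Stiff contact in z without further descent: the comb is home. Release slowly.

Request:
apply_moves(series=[0,0,0,0,-0.0006,0,-1,0,0,0,0,-0.0006,0,-0.75,0,0,0,0,-0.0006,0,-0.6,0,0,0,0,-0.0006,0,-0.45,0,0,0,0,-0.0006,0,-0.3,0,0,0,0,-0.0006,0,-0.2,0,0,0,0,-0.0006,0,-0.2])

```text
t: 19.45
tool_pos: [0.4516, -0.2424, 0.0876]
tool_rot: [0.498, 0.502, -0.502, -0.498]
ft_force: [0.4, -0.4, 0.5]
width: 0.034
```

```bash
python3 snap.py e1 wrist side; python3 edge.py e1_wrist.pkl -0.04 0.0
```

```text
[-0.493  0.345 -0.419  0.806  0.    -0.5  ] [ 0.4516 -0.2424  0.0876] 19.45 0.03397500769533358
back edge y -0.023446582422465147 x [-0.0056 -0.0008  0.004 ] z [-0.0432  0.0747] 6070
x(z) [-0.0007 -0.0008] y(z) [-0.0005 -0.0236]
```

View pics/e1_wrist.png

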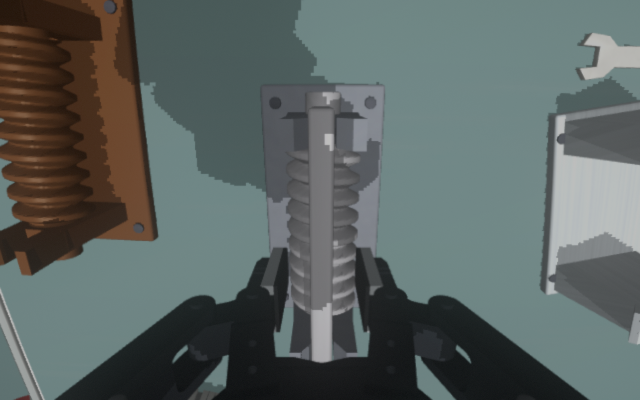

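Released; comb stands. Retract straight up and look.

Request:
apply_moves(series=[0,0,0,0,-0.01,0,-0.2,0,0,0,0,-0.03,0,-0.2,0,0,0,0,-0.06,0,-0.2,0,0,0,0,-0.1,0,-0.2,0,0,0,0,-0.14,0,-0.2,0,0,0,0,-0.14,-0.03,-0.2,0,0,0,0,-0.14,0.03,-0.2,0,0,0,0,-0.14,0.06,-0.2,0,0,0,0,-0.14,0.06,-0.2])

```text
t: 20.3
tool_pos: [0.3854, -0.241, 0.2267]
tool_rot: [-0.496, -0.5, 0.503, 0.501]
ft_force: [-0.9, 0.1, -0.2]
width: 0.0341
```

```bash
python3 snap.py f1 wrist side top;  python3 - <<'E'
from rest import *
import pickle
s,p,d=pickle.load(open("f1_wrist.pkl","rb")); M=model("wrist",s)
v,u=np.nonzero(d>0);P=bydepth(np.c_[u,v],d[v,u],M)
c=(.4516,-.242)
e=P[(abs(P[:,0]-c[0])<.1)&(abs(P[:,1]-c[1])<.03)&(P[:,2]>.105)&(P[:,2]<.13)]
print("comb back edge",cv2.minAreaRect(e[:,:2].astype(np.float32)),"z",np.percentile(e[:,2],[2,50,98]),"z(x)",np.polyfit(e[:,0],e[:,2],1))
t=P[(abs(P[:,0]-c[0])<.1)&(abs(P[:,1]-c[1])<.03)&(P[:,2]>.087)&(P[:,2]<.096)&(abs(P[:,1]-c[1])>.009)]
print("forks",cv2.minAreaRect(t[:,:2].astype(np.float32)),np.median(t[:,2]))
b=P[(abs(P[:,0]-c[0])<.1)&(abs(P[:,1]-c[1])<.05)&(P[:,2]>.0065)&(P[:,2]<.0135)];print("base",cv2.minAreaRect(b[:,:2].astype(np.float32)))
q=cv2.imread('pics/f1_side.png')
cv2.imwrite('pics/f1_sc.png',cv2.resize(q[140:320,240:420],None,fx=3.3,fy=3.3,interpolation=cv2.INTER_CUBIC))
E
```

```text
[-5.580e-01  1.480e-01 -2.960e-01  1.134e+00 -1.000e-03 -5.640e-01] [ 0.3854 -0.241   0.2267] 20.3 0.034082006471283434
comb back edge ((0.4515931308269501, -0.2432411015033722), (0.14968782663345337, 0.009663650766015053), 0.4730398952960968) z [0.10959944 0.11120873 0.11257056] z(x) [0.00097065 0.11075638]
forks ((0.451935350894928, -0.2419358342885971), (0.14051122963428497, 0.03714320808649063), 0.46099594235420227) 0.0908982080452897
base ((0.4509843587875366, -0.24200116097927094), (0.1748851090669632, 0.0840514525771141), 0.4686739444732666)
```

View pics/f1_wrist.png

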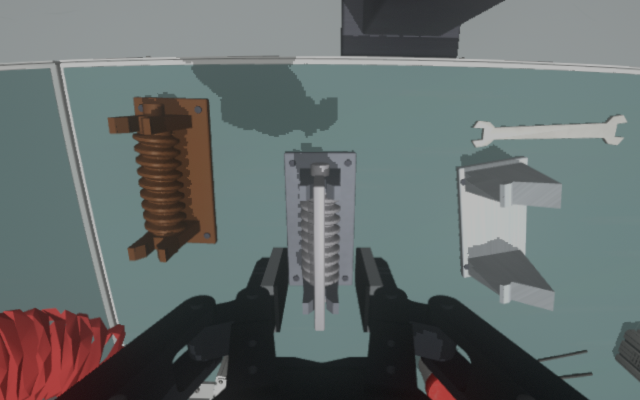

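View pics/f1_sc.png

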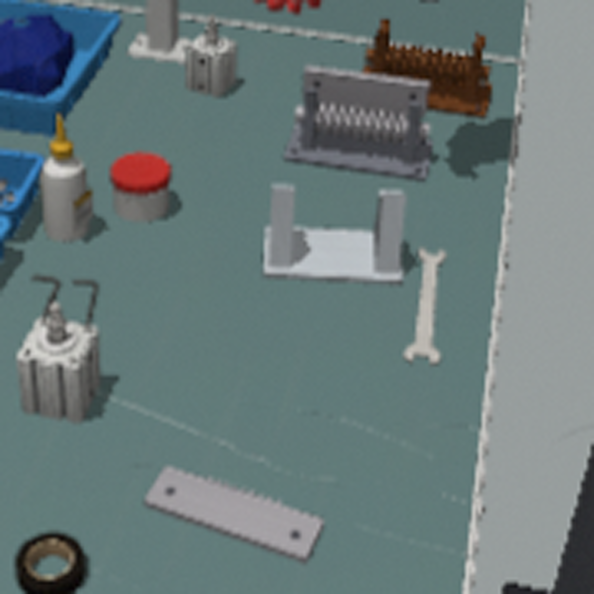

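```bash
python3 -c "
from station import arm
print(arm.finish_job())"
```

```text
the job is handed in; nothing more can be done
None
```

The wide comb is standing teeth down in the middle of the grey stand's screw, let go of, and I handed the job in at about 20.5 s of the 58 s allowed.

**What I did:** I picked the wide comb up flat and laid it on the slanted rest, teeth at the low side. After I let go, its centre measured about 1 mm from the rest seat. I then took it by its back edge, lowered it between the forks until a small further push raised the force without it going lower, let go and backed off.

**Last checks (wrist camera, depth):**
- **Height:** the back edge reads 111.2 mm. The fork tops read 90.9 mm, about 1 mm under their stated 92 mm, so the true height is about 112.3 mm, which puts the root line near 68.3 mm. The end tilt is about 0.001 rad.
- **Position:** the comb's middle is within about 0.6 mm of the stand's middle along the screw. Measured at the back edge, it is 1.2 to 1.3 mm off across.
- **Angle:** the comb is parallel to the screw to better than 0.001 rad, and the offset across implies a lean of about 0.03 rad at most.
- **Other things:** in the last side picture the fine comb, grease pot and cylinder look unmoved. I compared these by eye with the first picture, not by measurement.

**What disagreed:**
- The gripper read 47.5 mm on the 49.5 mm comb, and the comb shifted about 1 mm in the grip on the way to the rest.
- The first reading of the comb's back edge on the rest was about 3 mm off. I measured again closer up before gripping.

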